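# Check a sun lens blank with the lens clock

## Task

Set the two brown lens blanks, domed side up, into the grey tray, one in each well, without dropping them. Then take the lens clock (the small dial gauge with three pins) out of its wooden stand and hold it upright on the blank with the yellow ink: middle pin inside the yellow ring, the three pins in line with the two yellow dashes, pressed down gently until both outer legs rest on the lens. Finish while still holding the clock there, and leave everything else on the bench where it is.

Things in the scene. Friction and masses are not known exactly. Their poses are not given: they have to be found in the camera images.
- blank_yellow: dark brown round lens blank, 56 mm diameter, straight 9 mm high edge, domed top (85 mm radius, 13.7 mm thick in the middle), 30 g. Origin: centre of its flat underside, z up. On the dome in yellow ink: a ring (inner radius 5 mm) round the centre, and two dashes along the blank's y axis, 11 to 22 mm either side of the centre.
- blank_yellow_centre (a point): top of the dome of the yellow-inked blank, centre of its ring, 13.7 mm above the underside
- blank_blue: the second blank: same size, shape and colour, but ring and dashes in light blue ink. Origin: centre of its underside.
- blank_blue_centre (a point): top of the dome of the blue-inked blank, 13.7 mm above its underside
- lens_tray: flat grey tray, 104 (x) x 200 (y) x 14 mm, fixed to the bench. Two round wells with dark green floors, 62 mm diameter, 4 mm deep, centres 95 mm apart along the tray's y axis. Origin: centre of the underside.
- well_left (a point): centre of the floor (10 mm above the bench, 4 mm below the tray's top face) of the well on the tray's +y side
- well_right (a point): centre of the floor of the well on the tray's -y side
- clock_stand: light wooden stand, base 64 (x) x 84 (y) mm, block 46 x 66 mm, 36 mm high, fixed to the bench. Its pocket holds the lens clock upright, the clock's origin 12 mm above the bench (24 mm below the stand's top); lift the clock straight up until it is clear. Origin: centre of the underside.
- lens_clock: steel dial gauge, 120 g, upright in the stand: round case 50 mm diameter, 14 mm thick (x), centre at z = 44 mm, white dial on its -x side. Origin: midway between the tips of its two fixed outer legs (tips at y = +-12 mm, z = 0); z up to the case, y along the line of the three pins. Grip it across the case, or on the two dark flat pads on its sides: y = +-28 mm, 13.6 mm wide (x), z = 31 to 57 mm.
- clock_tip (a point): same point as the lens clock's origin, midway between the tips of the outer legs: where the middle pin meets the lens when the legs rest
- centre_pin (a joint): travel of the spring-loaded middle pin into the clock, m: 0 out (its tip 5 mm below the outer legs' tips), about 0.0053 when both outer legs rest on a blank's dome. Spring 0.25 N/mm with 0.5 N preload, so just under 2 N at that point; pressing further loads the legs, which hardly give (about 1 mm for 10 N).
- frame_black: black spectacle frame front, 44 x 136 x 11 mm, lying flat; bystander
- driver_green: green precision screwdriver, 146 mm, lying; bystander
- driver_red: red precision screwdriver, 146 mm, lying; bystander
- loupe: black eye loupe, 38 mm diameter, 31 mm high; bystander
- spectacles_1: spectacles hanging on a small upright stand at the front left of the bench, fixed; keep the arm and gripper clear of them by passing at least 0.25 m above the bench there. Not part of the job.
There are look-alikes about, which are no part of the job. Leave any green look-alike of the blank_blue alone.

How it is judged (in metres and radians):
On the way, in this order (a step that is already met when the one before it is completed fails the run):
1. both blanks lie seated in the tray, one in each well, and are let go ((((horizontal distance between blank_yellow_centre and well_left below 0.0045 m and z of blank_yellow in the frame of well_left between -0.002 and 0.002 m and angle between blank_yellow's own z axis and vertical below 0.06 rad) and (horizontal distance between blank_blue_centre and well_right below 0.0045 m and z of blank_blue in the frame of well_right between -0.002 and 0.002 m and angle between blank_blue's own z axis and vertical below 0.06 rad)) or ((horizontal distance between blank_yellow_centre and well_right below 0.0045 m and z of blank_yellow in the frame of well_right between -0.002 and 0.002 m and angle between blank_yellow's own z axis and vertical below 0.06 rad) and (horizontal distance between blank_blue_centre and well_left below 0.0045 m and z of blank_blue in the frame of well_left between -0.002 and 0.002 m and angle between blank_blue's own z axis and vertical below 0.06 rad))) and contact force between the fingers and blank_yellow below 0.05 N and contact force between the fingers and blank_blue below 0.05 N), for 0.2 s.
2. the lens clock is lifted clear of its stand (height (world z) of clock_tip above 0.04 m and contact force between the fingers and lens_clock above 1 N), for 0.1 s.
At the end, for the whole second after the job is handed in: One blank seated in each well. Fingers still hold the clock, still, touching only the yellow blank with 2 to 15 N, upright within 0.1 rad, tip centre within 5 mm of the ring's centre, pins within 0.2 rad of the dashes, middle pin in by 4.8 mm or more ((((horizontal distance between blank_yellow_centre and well_left below 0.0045 m and z of blank_yellow in the frame of well_left between -0.002 and 0.002 m and angle between blank_yellow's own z axis and vertical below 0.06 rad) and (horizontal distance between blank_blue_centre and well_right below 0.0045 m and z of blank_blue in the frame of well_right between -0.002 and 0.002 m and angle between blank_blue's own z axis and vertical below 0.06 rad)) or ((horizontal distance between blank_yellow_centre and well_right below 0.0045 m and z of blank_yellow in the frame of well_right between -0.002 and 0.002 m and angle between blank_yellow's own z axis and vertical below 0.06 rad) and (horizontal distance between blank_blue_centre and well_left below 0.0045 m and z of blank_blue in the frame of well_left between -0.002 and 0.002 m and angle between blank_blue's own z axis and vertical below 0.06 rad))) and contact force between the fingers and lens_clock above 1 N and value of joint centre_pin above 0.0048 m and contact force between lens_clock and blank_yellow between 2 and 15 N and horizontal distance between clock_tip and blank_yellow_centre below 0.005 m and angle between lens_clock's own z axis and vertical below 0.1 rad and angle between the y axis of lens_clock and the y axis of blank_yellow, either way round below 0.2 rad and contact force between lens_clock and lens_tray below 0.05 N and linear speed of lens_clock below 0.02 m/s); the arm keeps its last pose, push and grip.
It fails at once if the lens clock is pressed on a blank with more than 30 N (contact force between lens_clock and blank_yellow above 30 N or contact force between lens_clock and blank_blue above 30 N).
It fails at once if a blank is dropped (falls freely from more than about 20 mm) or turned over ((linear speed of blank_yellow above 0.63 m/s and contact force between the fingers and blank_yellow below 0.05 N) or (linear speed of blank_blue above 0.63 m/s and contact force between the fingers and blank_blue below 0.05 N) or angle between any of blank_yellow, blank_blue's own z axis and vertical above 0.8 rad).
It fails at once if a bystander is pushed more than 20 mm (distance of any of frame_black, driver_green, driver_red, loupe from where it was at the start of the episode above 0.02 m).
It also fails if it takes over 58 s, if anything falls off the work surface, if the arm or the gripper's body presses on something with over 40 N, if the wrist force passes 120 N, or if a joint passes its speed limit or range.

## Robot

A 7-joint arm with a two-finger parallel gripper is mounted at the origin on a cart in front of the work surface, level with it; the furniture and walls round the work are solid. World frame = base frame: x ahead of the robot, y to its left, z up, the work surface at z = 0. Lengths are in mm, angles in rad, forces in N, time in s.
With the tool pointing down it reaches from about 400 to 875 mm from the base axis. Payload 4.4 kg.
Tool frame: the origin (TCP) lies at the very end of the fingers, on their centre line; the grasp point (between the pads) lies 19 mm behind it; y points along the fingers, z is the direction in which the jaws open and shut, and the axes are right-handed (so a half turn about y gives the same grasp; the last joint's range is limited). The gripper opens to 85 mm and grips with 20 to 120 N. Pads are 22 mm wide; open, the fingers measure 114 mm over their backs; the gripper's body (76 mm by 85 mm) begins 54 mm behind the grasp point. The pads swing forward as they close: fully open they stand 13 mm farther back than shut.
Start: joints at [-1.178, 0.628, 0.038, 1.517, -0.027, 0.996, -0.02], TCP at [287.846, 582.806, 194.913] pointing down, gripper open.
Joint ranges: [-3.06, 3.06], [-0.37, 2.12], [-1.25, 1.32], [0.18, 2.47], [-1.1, 4.24], [0.23, 1.98], [-2.94, 2.94]. Speed limits (rad/s): [2.57, 2.57, 3.14, 3.14, 3.14, 3.14, 3.14].

## Interface

Orientations are given as [roll, pitch, yaw] about the fixed x, y, z axes, in that order (R = Rz(yaw) Ry(pitch) Rx(roll)).
In Python, from cell import read_state, get_image, finish_job gives the robot as it stands. The module is installed in compiled form; this text tells all that it offers.
- The arm moves only by the tool servo_tool, never from a script. Its argument "increments" is a list of rows, each an object of numbers: "dx", "dy", "dz": the shift along the world's x, y, z in cm; "ax", "ay", "az": the turn, a rotation vector about the world's x, y, z in rad; "claw": the closure, from -1 (fully open) to 1 (shut). A call has 1 to 8 rows; each row is the pose to reach, as a shift and turn from the pose commanded when the call began; what a row does not reach only later rows make up. A row lasts 1/12 s, in which the tool goes at most 41.7 mm and 7.16 degrees, less where a joint would pass 70% of its speed; a pose out of reach is approached as far as the arm can. A call with a gripper value outside its range is refused whole. The fingers move at their own pace and stop on an object; the grip force is fixed at half the most. Time passes only in rows, so rows that repeat a pose let the fingers close. It gives the time, the measured TCP pose, the force and the opening at its end, in the units of the state.
- read_state(): the state, without advancing time (a new reading comes with each control period).
- get_image(name): name is "scene" or "top" or "wrist"; returns a dict with "color" (480x640x3 uint8, red, green, blue), "fov_y" (degrees; the focal length in pixels is half the picture's height over the tangent of half this angle, whatever the lens; pixels are square), "cx", "cy" (the principal point, pixels), "R" (3x3) and "t" (3): a world point X has camera coordinates R X + t. Camera axes: x right, y down, z forward; pixel columns grow to the right and rows downward; lengths in mm; the calibration is good to about 2 mm. The wrist camera is an equidistant fisheye: a pixel r from the principal point sees the ray r / f radians off the axis. A picture is of the moment at which its call begins. There is no depth.
- finish_job(): hands the job in, once; it reports no verdict.
The state is a dict: "clock": time; "qpos": joint angles; "qd": joint speeds; "tau": joint torques, N m; "eef_pos": TCP position; "tool_rot": TCP orientation; "force": force on the tool from outside, world axes, zero at the start; "torque": the same for the moment, N m; "width": finger opening in mm.
Only numpy, scipy, OpenCV 4.12 (cv2) and the standard library are available. Lean on these libraries where they do the work, as an engineer would, in place of code of your own. Each camera call takes 0.05 s, during which the arm holds its last target.

## Working session

There is one attempt and no reset: what is moved stays moved. The work goes in short steps, Python scripts to look and compute and a tool call to move; the robot and the scene stay as the last step left them, time stands still between calls to the robot, and variables do not carry over. Pictures are saved under pics/ and viewed, and the job is handed in when it is done.

Besides the shell and the picture viewer there is one more tool, called after "Emit:" as name(argument=value, ...) on one line, values as JSON. servo_tool: Moves the arm, as the interface text tells. Its arguments: {"type":"object","properties":{"increments":{"type":"array","items":{"type":"object","properties":{"dx":{"type":"number"},"dy":{"type":"number"},"dz":{"type":"number"},"ax":{"type":"number"},"ay":{"type":"number"},"az":{"type":"number"},"claw":{"type":"number"}}}}},"required":["increments"]}

```bash
mkdir -p pics; python3 - <<'E'
from cell import *
import cv2,json
s=read_state();print(s)
for n in("scene","top","wrist"):
    g=get_image(n);cv2.imwrite(f"pics/{n}0.png",g["color"][:,:,::-1]);print(n,g["fov_y"],g["cx"],g["cy"],g["R"],g["t"])
E
```

```text
{'clock': 0.0, 'qpos': array([-1.17778949,  0.62935111,  0.03842558,  1.51840893, -0.02700696,
        0.99632355, -0.01996891]), 'qd': array([-1.38467535e-03,  7.06723040e-04, -3.66095459e-04,  2.39911105e-04,
       -1.12839967e-03,  9.68392002e-04, -5.27542251e-05]), 'tau': array([ 9.22257968e-04, -5.63386273e+01,  1.22690152e+00, -1.93446475e+01,
        1.11490890e-02,  1.04197883e-02, -6.05269435e-06]), 'eef_pos': array([287.51317053, 582.1410285 , 193.97256899]), 'tool_rot': array([-1.57276979e+00, -1.18915328e-05, -4.58767202e-01]), 'force': array([-0.35134622,  0.06601888,  0.52990038]), 'torque': array([-0.02920696,  0.02202341,  0.00751982]), 'width': 84.95170672670633}
scene 53.22787470481033 315.64044919683516 241.67438022136187 [[ 0.8768196  -0.48044497  0.01897423]
 [-0.33627879 -0.64096374 -0.68998701]
 [ 0.34366258  0.5986135  -0.72357302]] [-399.43084968  302.14878284  912.27836273]
top 50.714701809221054 320.58934647763476 235.8826333556928 [[ 0.01846925 -0.99974413  0.01306002]
 [-0.98298334 -0.02054423 -0.18254231]
 [ 0.18276391 -0.00946636 -0.98311126]] [  84.34553517  539.89404057 1443.742939  ]
wrist 65.70646984690485 316.7300738453966 236.18120063116208 [[ 0.44243153  0.89680173 -0.00099568]
 [ 0.86448401 -0.42619189  0.26651054]
 [ 0.23858276 -0.11877341 -0.96383149]] [-650.01638516  -34.25871078  378.51630888]
```

View pics/scene0.png

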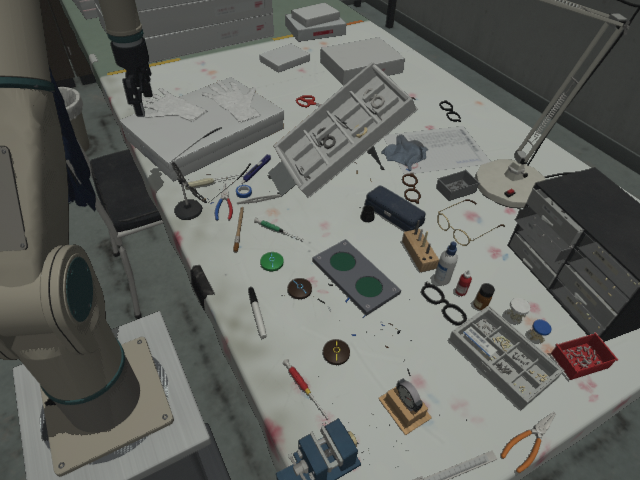

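View pics/top0.png

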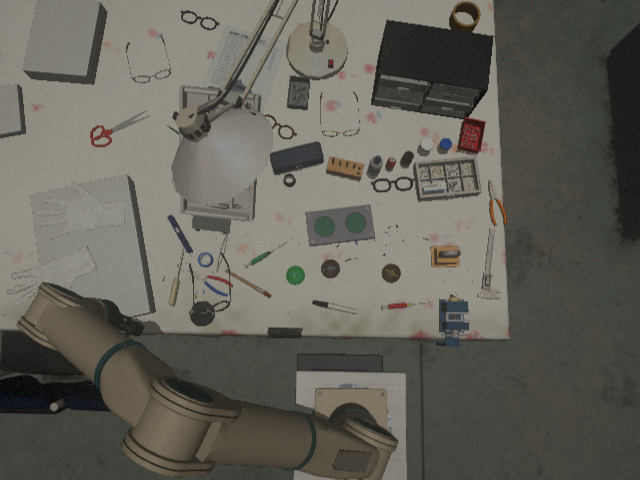

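View pics/wrist0.png

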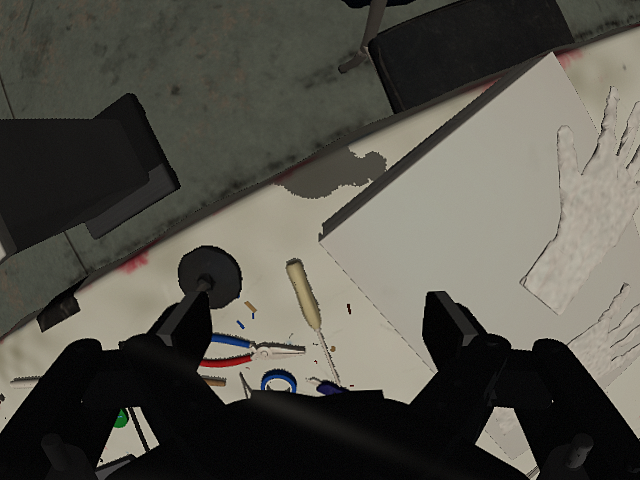

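The scene view shows the blue blank at (299,288), yellow at (336,351), the green look-alike at (272,261), the tray at (356,274) and the clock at (407,395). The arm is near the hanging spectacles, so I'll raise it first. I'll measure coarsely from both views.

```bash
cat > h.py <<'E'
import numpy as np,cv2
from cell import *
def ray(g,u,v,wrist=False):
    f=240/np.tan(np.radians(g["fov_y"])/2)
    d=np.array([u-g["cx"],v-g["cy"]],float)
    if wrist:
        r=np.hypot(*d);th=r/f
        c=np.array([*(d/max(r,1e-9)*np.sin(th)),np.cos(th)])
    else: c=np.array([d[0]/f,d[1]/f,1])
    R=np.array(g["R"]);t=np.array(g["t"])
    return -R.T@t, R.T@c
def plane(g,u,v,z,wrist=False):
    o,d=ray(g,u,v,wrist);return o+d*(z-o[2])/d[2]
def proj(g,X,wrist=False):
    f=240/np.tan(np.radians(g["fov_y"])/2)
    c=np.array(g["R"])@np.array(X,float)+np.array(g["t"])
    if wrist:
        th=np.arctan2(np.hypot(c[0],c[1]),c[2]);k=f*th/max(np.hypot(c[0],c[1]),1e-9)
        return np.array([g["cx"]+c[0]*k,g["cy"]+c[1]*k])
    return np.array([g["cx"]+c[0]/c[2]*f,g["cy"]+c[1]/c[2]*f])
def save(g,n,box=None,k=1):
    im=g["color"][:,:,::-1]
    if box: im=im[box[1]:box[3],box[0]:box[2]]
    cv2.imwrite("pics/"+n,cv2.resize(im,None,fx=k,fy=k,interpolation=cv2.INTER_NEAREST))
E
python3 - <<'E'
from h import *
s=get_image("scene");t=get_image("top")
for n,a,b,z in [("blue",(299,288),(330,268.5),10),("yel",(336,351),(390.5,272.5),10),("green",(272,261),(295,275),10),("wellA",(342,261),(324,226),10),("wellB",(369,286),(354,223),10),("clockcase",(407,394),(449,252),56),("vise",(330,440),(455,315),40),("specstand",(188,210),(203,313),0)]:
    print(n,plane(s,*a,z).round(1),plane(t,*b,z).round(1))
save(s,"s1.png",(240,230,460,440),3); save(t,"t1.png",(270,190,490,340),3)
E
```

```text
blue [445.7  61.6  10. ] [446.8  64.6  10. ]
yel [ 437.6 -119.4   10. ] [ 438.4 -116.6   10. ]
green [426.1 164.7  10. ] [425.2 168.7  10. ]
wellA [575.1  86.3  10. ] [576.2  84.8  10. ]
wellB [590.8  -8.6  10. ] [587.4  -6.4  10. ]
clockcase [ 491.  -279.7   56. ] [ 496.7 -281.6   56. ]
vise [ 329.6 -280.1   40. ] [ 315.2 -298.2   40. ]
specstand [308.  442.2   0. ] [308.3 437.5   0. ]
```

View pics/s1.png

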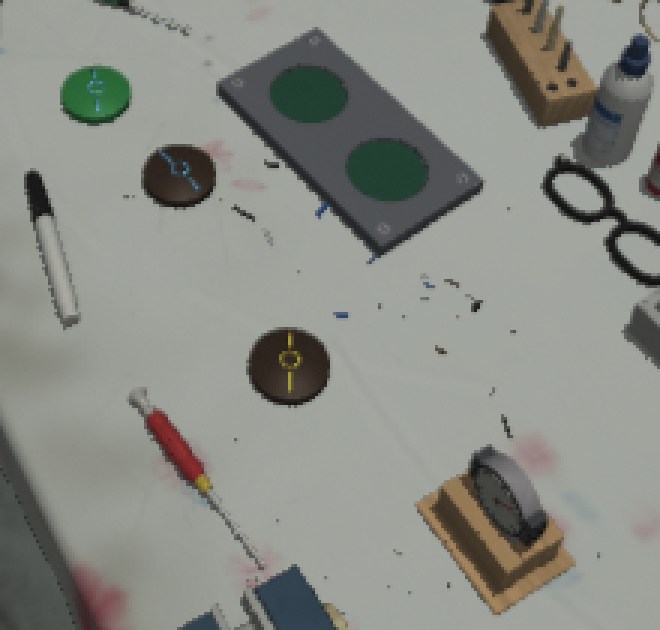

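View pics/t1.png

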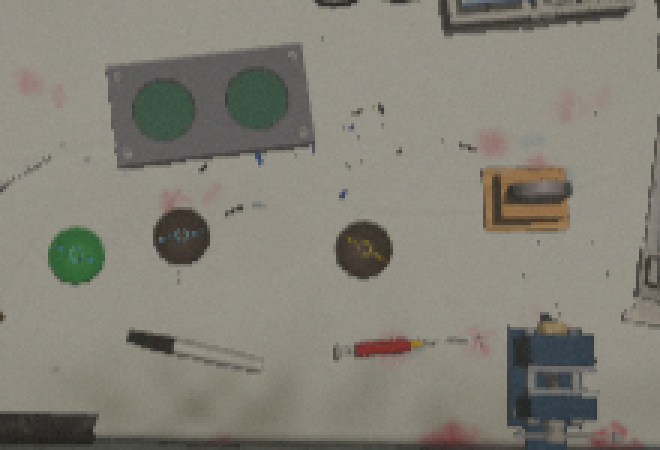

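The blanks and tray agree to about 3 mm between the two views. Lifting clear of the spectacles, then moving over the blue blank with the jaws turned along x.

Emit:
servo_tool(increments=[{"dz": 4},{"dz": 8},{"dz": 11},{"dx": 1,"dy": -4,"dz": 11,"az": -0.12},{"dx": 2,"dy": -8,"dz": 11,"az": -0.24},{"dx": 3,"dy": -12,"dz": 11,"az": -0.36},{"dx": 4.2,"dy": -16,"dz": 11,"az": -0.48},{"dx": 5.4,"dy": -20,"dz": 11,"az": -0.6}])

```text
invalid input at $.increments[0]: expected keys dx, dy, dz, ax, ay, az, claw
```

Emit:
servo_tool(increments=[{"dx": 1.4,"dy": -3.9,"az": -0.12},{"dx": 2.8,"dy": -7.8,"az": -0.24},{"dx": 4.2,"dy": -11.7,"az": -0.36},{"dx": 5.6,"dy": -15.6,"az": -0.48},{"dx": 7.0,"dy": -19.5,"az": -0.512},{"dx": 8.4,"dy": -23.4,"az": -0.512},{"dx": 9.8,"dy": -27.3,"dz": -2,"az": -0.512},{"dx": 9.8,"dy": -30,"dz": -4,"az": -0.512}])

```text
invalid input at $.increments[0]: expected keys dx, dy, dz, ax, ay, az, claw
```

```bash
python3 - <<'E'
from h import *
s=read_state();print(s["clock"],s["eef_pos"],s["tool_rot"],s["qpos"].round(2))
g=get_image("wrist");save(g,"w1.png")
print(ray(g,g["cx"],g["cy"],True), proj(g,s["eef_pos"],True))
E
```

```text
0.25 [287.73209806 582.51192873 194.47317275] [-1.57165583e+00 -1.46133282e-05 -4.58861456e-01] [-1.18  0.63  0.04  1.52 -0.03  1.   -0.02]
(array([226.97815377, 613.44403769, 373.69963375]), array([ 0.23891623, -0.11804775, -0.96383804])) [315.11851131 271.00760459]
```

View pics/w1.png

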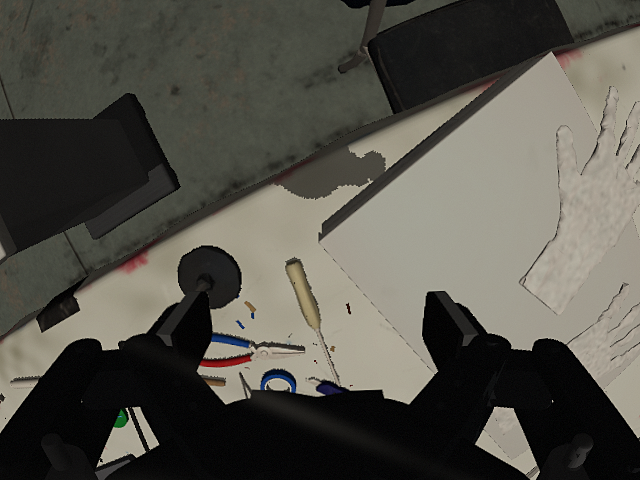

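Emit:
servo_tool(increments=[{"dx": 0,"dy": 0,"dz": 4,"ax": 0,"ay": 0,"az": 0,"claw": -1},{"dx": 0,"dy": 0,"dz": 8,"ax": 0,"ay": 0,"az": 0,"claw": -1},{"dx": 0,"dy": 0,"dz": 11,"ax": 0,"ay": 0,"az": 0,"claw": -1},{"dx": 1,"dy": -4,"dz": 11,"ax": 0,"ay": 0,"az": -0.12,"claw": -1},{"dx": 2,"dy": -8,"dz": 11,"ax": 0,"ay": 0,"az": -0.24,"claw": -1},{"dx": 3,"dy": -12,"dz": 11,"ax": 0,"ay": 0,"az": -0.36,"claw": -1},{"dx": 4.2,"dy": -16,"dz": 11,"ax": 0,"ay": 0,"az": -0.48,"claw": -1},{"dx": 5.4,"dy": -20,"dz": 11,"ax": 0,"ay": 0,"az": -0.6,"claw": -1}])

```text
clock: 0.97
eef_pos: [341.8, 381.0, 305.1]
tool_rot: [-1.571, 0.0, -1.064]
force: [0.5, -0.2, 0.9]
width: 85.5
```

Emit:
servo_tool(increments=[{"dx": 1.4,"dy": -3.9,"dz": 0,"ax": 0,"ay": 0,"az": -0.12,"claw": -1},{"dx": 2.8,"dy": -7.8,"dz": 0,"ax": 0,"ay": 0,"az": -0.24,"claw": -1},{"dx": 4.2,"dy": -11.7,"dz": 0,"ax": 0,"ay": 0,"az": -0.36,"claw": -1},{"dx": 5.6,"dy": -15.6,"dz": 0,"ax": 0,"ay": 0,"az": -0.48,"claw": -1},{"dx": 7,"dy": -19.5,"dz": 0,"ax": 0,"ay": 0,"az": -0.512,"claw": -1},{"dx": 8.4,"dy": -23.4,"dz": 0,"ax": 0,"ay": 0,"az": -0.512,"claw": -1},{"dx": 9.8,"dy": -27.3,"dz": -2,"ax": 0,"ay": 0,"az": -0.512,"claw": -1},{"dx": 9.8,"dy": -30,"dz": -4,"ax": 0,"ay": 0,"az": -0.512,"claw": -1}])

```text
clock: 1.63
eef_pos: [443.2, 80.4, 266.1]
tool_rot: [-1.564, 0.001, -1.573]
force: [-0.2, 0.2, -0.7]
width: 85.1
```

```bash
python3 - <<'E'
from h import *
s=read_state();print(s["clock"],s["eef_pos"],s["tool_rot"],s["qpos"].round(2))
g=get_image("wrist");save(g,"w2.png")
print(ray(g,g["cx"],g["cy"],True), proj(g,s["eef_pos"],True))
E
```

```text
1.6333 [443.24198208  80.41036377 266.11181664] [-1.56396829e+00  7.35152473e-04 -1.57276900e+00] [-0.61  0.27  0.47  1.96 -0.15  0.94 -0.07]
(array([441.47423493, 148.40352531, 445.39046248]), array([ 0.00770933, -0.26443433, -0.96437288])) [317.43401544 271.43730659]
```

View pics/w2.png

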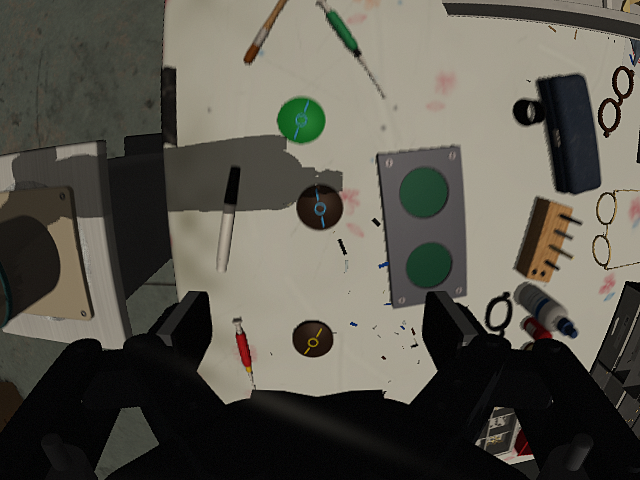

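The wrist view shows blue at (320,207), yellow at (313,339), and the wells at (424,191) and (429,265). I'll measure everything from it.

```bash
cat >> h.py <<'E'
def blob(m,amin=60):
    n,l,st,c=cv2.connectedComponentsWithStats(m.astype(np.uint8))
    return [(st[i,4],c[i],(l==i)) for i in range(1,n) if st[i,4]>=amin]
def ctr(m):  # convex outline points
    cs,_=cv2.findContours(m.astype(np.uint8),cv2.RETR_EXTERNAL,cv2.CHAIN_APPROX_NONE)
    return max(cs,key=len)[:,0,:].astype(float)
def circ(P):
    A=np.c_[2*P,np.ones(len(P))];x=np.linalg.lstsq(A,(P**2).sum(1),rcond=None)[0]
    return x[:2],np.sqrt(x[2]+x[0]**2+x[1]**2)
def measure(g,wrist):
    hsv=cv2.cvtColor(g["color"],cv2.COLOR_RGB2HSV).astype(int);H,S,V=hsv[...,0],hsv[...,1],hsv[...,2]
    out={}
    for name,m,z in [("well",(H>55)&(H<90)&(S>90)&(V>30)&(V<110),10),("greenblank",(H>50)&(H<75)&(S>120)&(V>=110),10)]:
        for a,c,mm in blob(m,150):
            P=np.array([plane(g,u,v,z,wrist)[:2] for u,v in ctr(mm)]);print(name,a,c.round(0),*[np.round(x,1) for x in circ(P)])
    for name,m in [("yellow",(H>20)&(H<35)&(S>130)&(V>70)),("cyan",(H>90)&(H<110)&(S>70)&(V>90))]:
        for a,c,mm in blob(m,6):
            vv,uu=np.nonzero(mm);P=np.array([plane(g,u,v,13.4,wrist)[:2] for u,v in zip(uu,vv)])
            if np.abs(P-[450,0]).max()>250: continue
            w,V2=np.linalg.eigh(np.cov(P.T)) if len(P)>3 else ([0,0],np.eye(2))
            print(name,a,c.round(1),P.mean(0).round(1),"ang",np.degrees(np.arctan2(V2[1,1],V2[0,1])).round(1),"ratio",np.sqrt(w[1]/max(w[0],.01)).round(1))
def disc(g,u,v,wrist,z=9):
    lab=cv2.cvtColor(g["color"],cv2.COLOR_RGB2LAB).astype(int)
    L=lab[...,0]; m=(L<90)
    m=cv2.morphologyEx(m.astype(np.uint8),cv2.MORPH_CLOSE,np.ones((7,7)))
    for a,c,mm in blob(m,100):
        if mm[int(v),int(u)] or np.hypot(*(c-[u,v]))<8:
            P=np.array([plane(g,x,y,z,wrist)[:2] for x,y in ctr(mm)]);print("disc",a,c.round(1),*[np.round(x,1) for x in circ(P)])
E
python3 - <<'E'
from h import *
g=get_image("wrist");measure(g,True);disc(g,320,207,True);disc(g,313,339,True)
g=get_image("top");print('top');measure(g,False)
g=get_image("scene");print('scene');measure(g,False)
E
```

```text
well 452 [347.  19.] [474.6 280.5] 18.6
well 1461 [305. 110.] [426.5 170.4] 27.2
well 1845 [431. 183.] [575.3  85.7] 29.7
well 1567 [436. 257.] [589.   -8.7] 29.6
greenblank 175 [314. 113.] [433.2 167.6] 9.2
yellow 23 [324.8 327.2] [ 446.8 -101.8] ang 61.3 ratio 4.8
yellow 53 [318.8 337. ] [ 438.9 -116.9] ang 71.7 ratio 1.0
yellow 14 [312.8 345.4] [ 430.7 -130.2] ang 53.4 ratio 4.4
yellow 22 [253.5 365. ] [ 347.  -164.6] ang 66.7 ratio 1.2
cyan 19 [311.2  96.5] [432.5 186.1] ang 69.0 ratio 6.3
cyan 48 [306.  110.1] [426.5 170.5] ang -175.0 ratio 1.0
cyan 21 [300.9 124.1] [420.6 154.3] ang 70.3 ratio 6.5
cyan 60 [325.6 200.2] [448.1  65.8] ang 144.9 ratio 1.1
cyan 23 [328.6 213.6] [451.5  49.8] ang 103.3 ratio 4.6
cyan 16 [390.8 258.4] [528.4  -7. ] ang -164.1 ratio 4.9
disc 158479 [258.  294.4] [ 379.6 -347.1] 526.0
disc 1284 [318.5 333.2] [ 438.6 -114.4] 28.8
top
well 227 [295. 275.] [425.7 168.4] 25.7
scene
well 345 [342. 261.] [575.4  85.5] 27.8
well 399 [368. 286.] [589.   -8.7] 28.1
yellow 8 [336.4 343. ] [ 446.7 -105.1] ang 59.3 ratio 2.9
yellow 23 [336.3 349.3] [ 439.1 -117.8] ang 132.2 ratio 1.2
yellow 7 [336. 357.] [ 429.5 -132.9] ang 59.6 ratio 49.2
yellow 19 [307.2 390.8] [ 343.6 -169.8] ang 96.1 ratio 1.2
cyan 8 [296.6 284.5] [444.3  70.8] ang 80.0 ratio 6.3
cyan 6 [301.5 286.2] [452.   61.2] ang 60.3 ratio 3.4
cyan 7 [347.6 298.9] [526.4 -18.9] ang -148.4 ratio 3.9
```

Emit:
servo_tool(increments=[{"dx": 0.2,"dy": -0.7,"dz": -4,"ax": 0,"ay": 0,"az": 0,"claw": -1},{"dx": 0.5,"dy": -1.5,"dz": -8,"ax": 0,"ay": 0,"az": 0,"claw": -1},{"dx": 0.5,"dy": -1.5,"dz": -12,"ax": 0,"ay": 0,"az": 0,"claw": -1},{"dx": 0.5,"dy": -1.5,"dz": -16,"ax": 0,"ay": 0,"az": 0,"claw": -1},{"dx": 0.5,"dy": -1.5,"dz": -18.5,"ax": 0,"ay": 0,"az": 0,"claw": -1},{"dx": 0.5,"dy": -1.5,"dz": -18.5,"ax": 0,"ay": 0,"az": 0,"claw": -1},{"dx": 0.5,"dy": -1.5,"dz": -18.5,"ax": 0,"ay": 0,"az": 0,"claw": -1}])

```text
clock: 2.42
eef_pos: [444.7, 69.4, 79.7]
tool_rot: [-1.572, 0.0, -1.569]
force: [-0.4, -0.3, -0.0]
width: 85.2
```

```bash
python3 - <<'E'
from h import *
s=read_state();print(s["clock"],s["eef_pos"],s["tool_rot"])
g=get_image("wrist");save(g,"w3.png");measure(g,True)
print(proj(g,s["eef_pos"],True))
E
```

```text
2.4167 [444.66086356  69.36051829  79.72062665] [-1.57240819e+00  4.92045800e-04 -1.56878674e+00]
well 4188 [289.  88.] [427.  170.1] 27.4
well 4385 [493. 214.] [576.   85.6] 30.0
well 1685 [500. 316.] [595.7  -1. ] 23.3
greenblank 657 [304.  96.] [434.5 165.9] 10.3
cyan 60 [299.6  64.5] [432.9 185.8] ang 67.9 ratio 6.3
cyan 138 [290.   87.6] [426.7 170.2] ang -159.4 ratio 1.0
cyan 62 [281.6 110.9] [421.2 154.6] ang 71.5 ratio 6.4
cyan 51 [327.5 264.1] [452.   49.8] ang 102.4 ratio 5.4
cyan 23 [418.4 330.1] [523.4  -5.3] ang -154.9 ratio 1.7
[317.37168922 271.52324542]
```

View pics/w3.png

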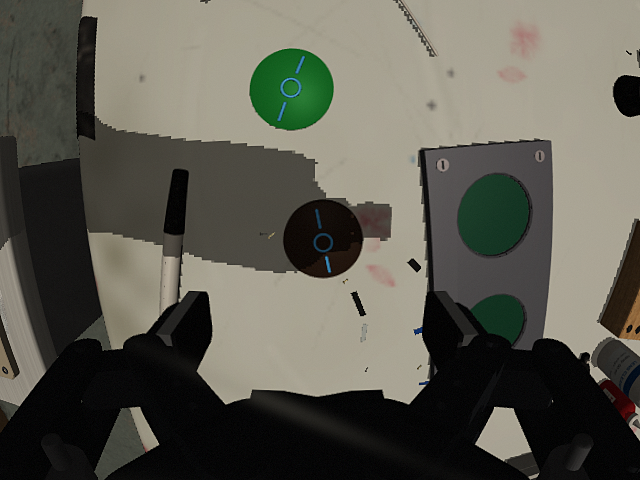

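```bash
python3 - <<'E'
from h import *
s=read_state();print(s["clock"],s["eef_pos"])
g=get_image("wrist")
hsv=cv2.cvtColor(g["color"],cv2.COLOR_RGB2HSV).astype(int)
m=(hsv[...,0]>90)&(hsv[...,0]<112)&(hsv[...,1]>90)&(hsv[...,2]>55)
m[:190]=0;m[290:]=0;m[:,:280]=0;m[:,365:]=0
for a,c,mm in blob(m,8):
    vv,uu=np.nonzero(mm);P=np.array([plane(g,u,v,13.5,True)[:2] for u,v in zip(uu,vv)]);print(a,c.round(1),P.mean(0).round(1),circ(P))
E
```

```text
2.4667 [445.88512827  69.24549316  80.89362549]
49 [315.6 218. ] [445.   82.4] (array([445.46981764,  82.57687249]), np.float64(3.9575773401045202))
115 [321.2 241.4] [448.8  65.9] (array([448.45366182,  65.76679456]), np.float64(5.985560955427657))
58 [325.4 263.1] [451.9  50. ] (array([450.30145251,  49.52446057]), np.float64(4.163094149010231))
```

```bash
python3 - <<'E'
from h import *
s=read_state();g=get_image("wrist");e=s["eef_pos"]
for off in (0,6,13,19):
  print(off,[proj(g,e+np.array([sx*42.5,dy,off]),True).round(0).tolist() for sx in(-1,1) for dy in (-11,11)])
save(g,"w4.png",(140,240,490,400),2)
E
```

```text
0 [[238.0, 290.0], [235.0, 251.0], [397.0, 290.0], [400.0, 251.0]]
6 [[235.0, 295.0], [232.0, 255.0], [399.0, 295.0], [402.0, 255.0]]
13 [[233.0, 301.0], [229.0, 259.0], [402.0, 300.0], [406.0, 259.0]]
19 [[230.0, 306.0], [226.0, 263.0], [405.0, 306.0], [409.0, 263.0]]
```

View pics/w4.png

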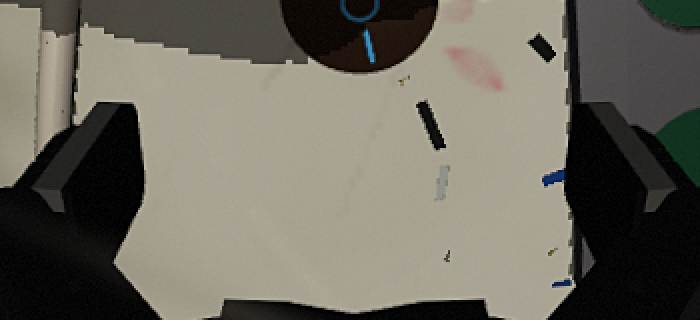

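```bash
python3 - <<'E'
from h import *
s=read_state();g=get_image("wrist");e=s["eef_pos"]
for u,v,sx in [(208,291,-1),(191,291,-1),(173,335,-1),(212,335,-1),(431,291,1),(447,291,1)]:
  for hx in (42.5,):
    o,d=ray(g,u,v,True);k=(e[0]+sx*hx-o[0])/d[0];P=o+d*k;print(u,v,(P-e).round(1))
E
```

```text
208 291 [-42.5  11.1  51.6]
191 291 [-42.5  19.2  70.4]
173 335 [-42.5  14.   90.6]
212 335 [-42.5  -7.5  53.4]
431 291 [42.5 12.4 54.9]
447 291 [42.5 19.4 71.1]
```

```bash
python3 - <<'E'
from h import *
s=read_state();e=s["eef_pos"];g=get_image("scene")
for off in (0,13,52):
  print(off,[proj(g,e+np.array([sx*42.5,0,off])).round(0).tolist() for sx in(-1,1)])
save(g,"s2.png",(200,150,440,330),3)
E
```

```text
0 [[280.0, 272.0], [315.0, 258.0]]
13 [[280.0, 268.0], [315.0, 254.0]]
52 [[279.0, 256.0], [315.0, 242.0]]
```

View pics/s2.png

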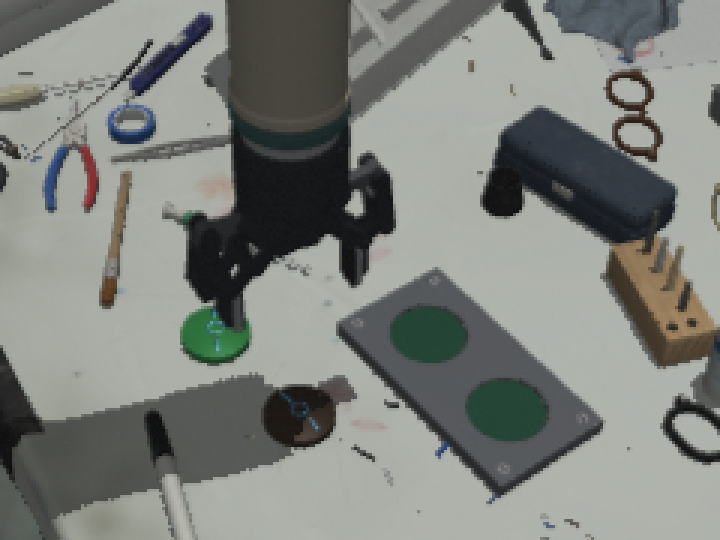

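The fingertips appear about 45 mm above the stated TCP in both the wrist and scene views. I'll descend in steps and measure the tips directly.

Emit:
servo_tool(increments=[{"dx": 0.3,"dy": -0.2,"dz": -3,"ax": 0,"ay": 0,"az": 0,"claw": -1},{"dx": 0.3,"dy": -0.2,"dz": -5.5,"ax": 0,"ay": 0,"az": 0,"claw": -1},{"dx": 0.3,"dy": -0.2,"dz": -5.5,"ax": 0,"ay": 0,"az": 0,"claw": -1}])

```text
clock: 2.92
eef_pos: [446.5, 66.1, 23.2]
tool_rot: [-1.574, -0.0, -1.571]
force: [-0.2, 0.8, -0.5]
width: 85.4
```

```bash
python3 - <<'E'
from h import *
s=read_state();e=s["eef_pos"];g=get_image("scene");print(e,s["force"])
for off in (0,13,52):
  print(off,[proj(g,e+np.array([sx*42.5,0,off])).round(0).tolist() for sx in(-1,1)])
save(g,"s3.png",(230,200,390,320),5)
save(get_image("wrist"),"w5.png")
E
```

```text
[446.54046072  66.1401443   23.24773069] [-0.2328258   0.76897354 -0.53664   ]
0 [[282.0, 290.0], [315.0, 276.0]]
13 [[281.0, 286.0], [315.0, 272.0]]
52 [[281.0, 275.0], [315.0, 261.0]]
```

View pics/s3.png

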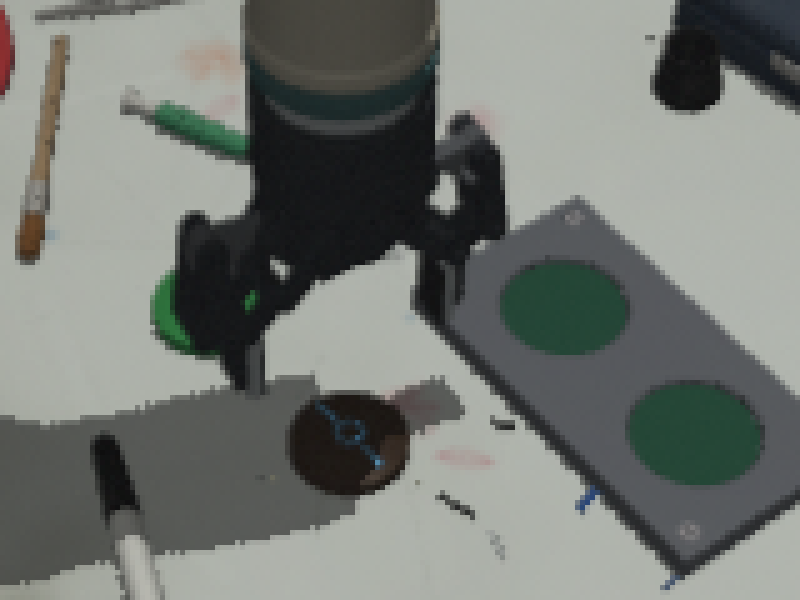

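View pics/w5.png

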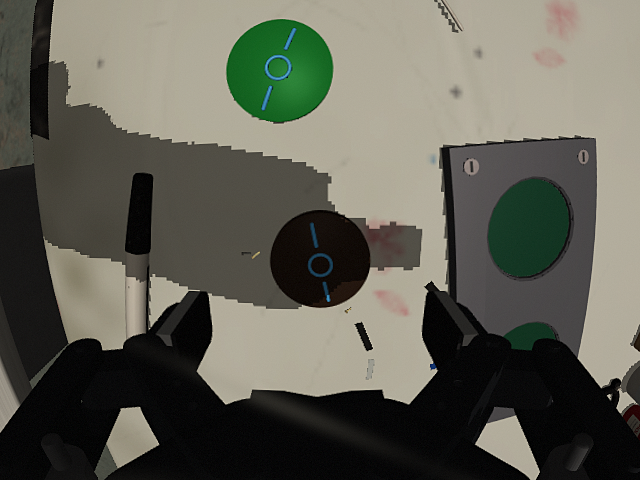

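Emit:
servo_tool(increments=[{"dx": 0.1,"dy": 0,"dz": -1.5,"ax": 0,"ay": 0,"az": 0,"claw": -0.41},{"dx": 0.1,"dy": 0,"dz": -1.5,"ax": 0,"ay": 0,"az": 0,"claw": -0.41},{"dx": 0.1,"dy": 0,"dz": -1.5,"ax": 0,"ay": 0,"az": 0,"claw": -0.41}])

```text
clock: 3.27
eef_pos: [449.3, 66.1, 11.1]
tool_rot: [-1.57, 0.0, -1.571]
force: [-0.3, -0.6, 0.1]
width: 60.1
```

```bash
python3 - <<'E'
from h import *
s=read_state();e=s["eef_pos"];g=get_image("scene");print(e,s["force"],s["width"])
for off in (0,13,52):
  print(off,[proj(g,e+np.array([sx*s["width"]/2,0,off])).round(0).tolist() for sx in(-1,1)])
save(g,"s4.png",(230,200,390,320),5)
save(get_image("wrist"),"w6.png")
E
```

```text
[449.3352263   66.13390602  11.11614628] [-0.33385057 -0.56209916  0.05404435] 60.12869384174616
0 [[288.0, 291.0], [311.0, 281.0]]
13 [[288.0, 287.0], [311.0, 277.0]]
52 [[287.0, 276.0], [311.0, 266.0]]
```

View pics/s4.png

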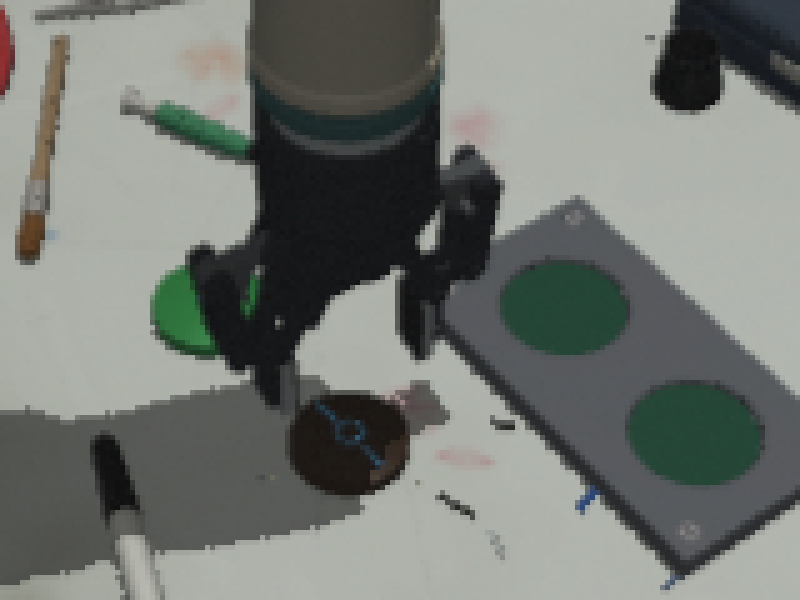

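View pics/w6.png

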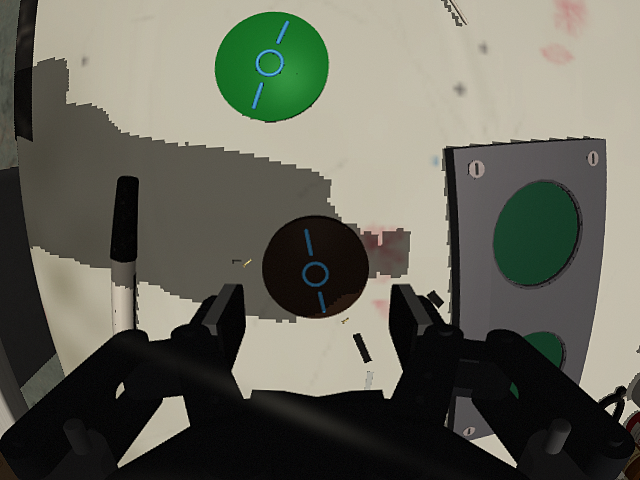

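Emit:
servo_tool(increments=[{"dx": 0,"dy": 0,"dz": 0,"ax": 0,"ay": 0,"az": 0,"claw": -0.8},{"dx": 0,"dy": 0,"dz": -1.5,"ax": 0,"ay": 0,"az": 0,"claw": -0.8},{"dx": 0,"dy": 0,"dz": -3,"ax": 0,"ay": 0,"az": 0,"claw": -0.8},{"dx": 0,"dy": 0,"dz": -3,"ax": 0,"ay": 0,"az": 0,"claw": -0.8}])

```text
clock: 3.7
eef_pos: [448.8, 66.1, -20.3]
tool_rot: [-1.571, 0.001, -1.571]
force: [-0.5, 0.3, -0.8]
width: 77.0
```

```bash
python3 - <<'E'
from h import *
s=read_state();e=s["eef_pos"];g=get_image("scene");print(e,s["force"],s["width"])
for off in (0,52):
  print(off,[proj(g,e+np.array([sx*s["width"]/2,0,off])).round(1).tolist() for sx in(-1,1)])
save(g,"s5.png",(260,240,340,300),10)
E
```

```text
[448.81207298  66.14298423 -20.30195928] [-0.45304724  0.31931013 -0.77490612] 76.99772018784608
0 [[284.6, 300.4], [313.8, 288.1]]
52 [[283.9, 286.4], [314.2, 274.0]]
```

View pics/s5.png

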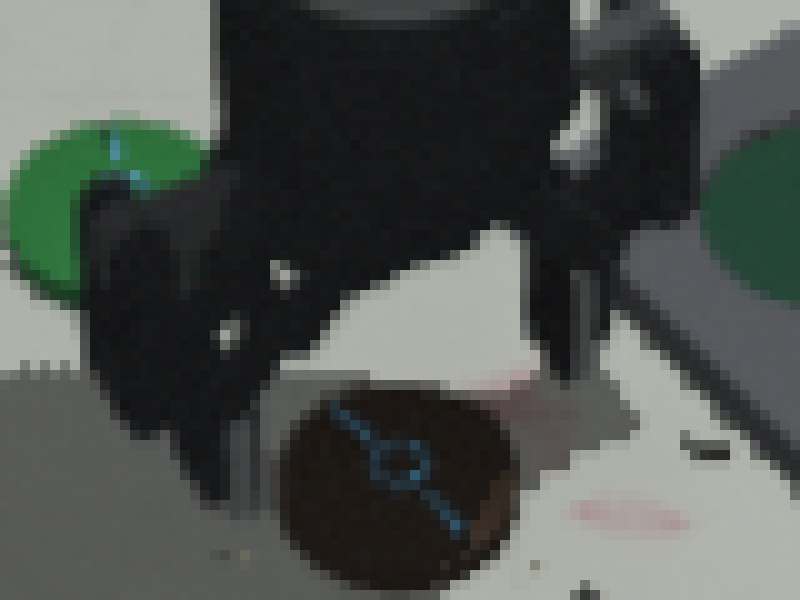

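Emit:
servo_tool(increments=[{"dx": 0,"dy": 0,"dz": -0.5,"ax": 0,"ay": 0,"az": 0,"claw": -0.43},{"dx": 0,"dy": 0,"dz": -0.5,"ax": 0,"ay": 0,"az": 0,"claw": -0.43},{"dx": 0,"dy": 0,"dz": -0.5,"ax": 0,"ay": 0,"az": 0,"claw": -0.43}])

```text
clock: 4.0
eef_pos: [448.9, 66.1, -24.7]
tool_rot: [-1.571, 0.0, -1.571]
force: [-0.7, 0.1, 0.6]
width: 61.1
```

```bash
python3 - <<'E'
from h import *
s=read_state();e=s["eef_pos"];g=get_image("scene");print(e,s["force"],s["width"])
for off in (0,52):
  print(off,[proj(g,e+np.array([sx*s["width"]/2,0,off])).round(1).tolist() for sx in(-1,1)])
save(g,"s6.png",(260,240,340,300),10)
E
```

```text
[448.89009014  66.14697478 -24.68853336] [-0.74713409  0.09812078  0.55351931] 61.08184942854619
0 [[287.7, 300.2], [310.9, 290.5]]
52 [[287.2, 286.3], [311.1, 276.5]]
```

View pics/s6.png

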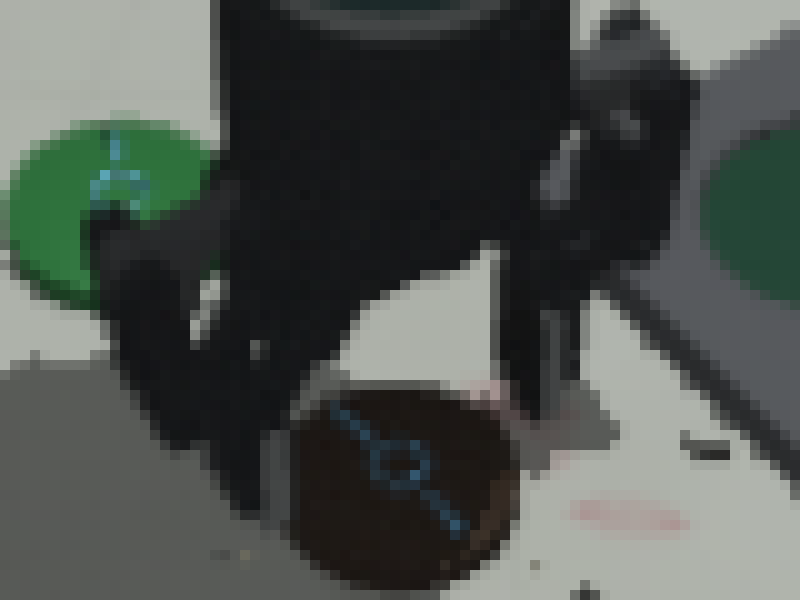

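```bash
python3 - <<'E'
from h import *
s=read_state();e=s["eef_pos"]
g=get_image("scene")
for off in (30,40):
  print(off,[proj(g,e+np.array([sx*s["width"]/2,-11,off])).round(1).tolist() for sx in(-1,1)])
g=get_image("wrist");save(g,"w7.png",(160,240,480,480),2.5)
for off in (30,40,50):
  print(off,[proj(g,e+np.array([sx*s["width"]/2,dy,off]),True).round(0).tolist() for sx in(-1,1) for dy in (-11,11)])
E
```

```text
30 [[289.6, 295.7], [313.4, 285.7]]
40 [[289.5, 293.0], [313.4, 283.0]]
30 [[250.0, 317.0], [247.0, 272.0], [385.0, 317.0], [388.0, 272.0]]
40 [[247.0, 327.0], [243.0, 280.0], [389.0, 327.0], [392.0, 280.0]]
50 [[243.0, 339.0], [238.0, 290.0], [393.0, 339.0], [397.0, 290.0]]
```

View pics/w7.png

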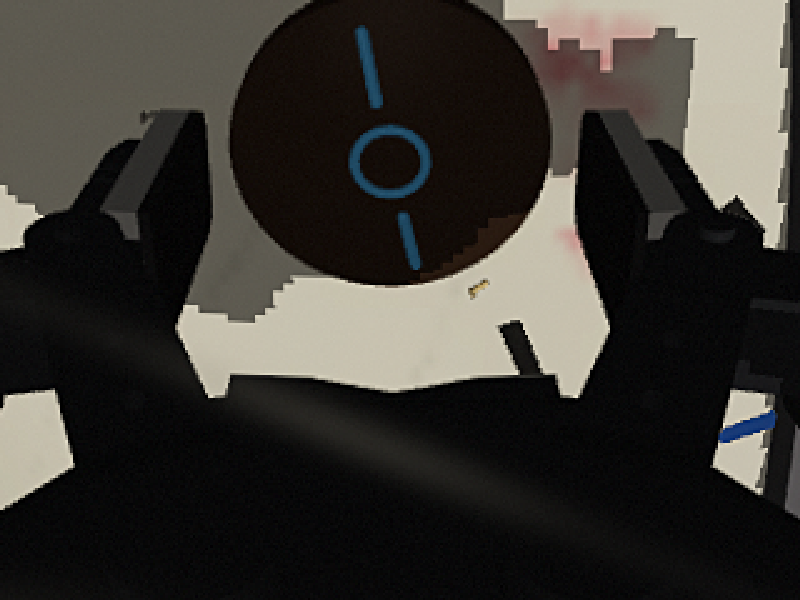

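The tips' corners match an offset of about 44 mm behind the stated TCP, so the tips are now at z≈19. Going down further with the jaws slightly wider.

Emit:
servo_tool(increments=[{"dx": -0.05,"dy": 0,"dz": 0,"ax": 0,"ay": 0,"az": 0,"claw": -0.65},{"dx": -0.05,"dy": 0,"dz": 0,"ax": 0,"ay": 0,"az": 0,"claw": -0.65},{"dx": -0.05,"dy": 0,"dz": -1.2,"ax": 0,"ay": 0,"az": 0,"claw": -0.55},{"dx": -0.05,"dy": 0,"dz": -1.2,"ax": 0,"ay": 0,"az": 0,"claw": -0.45}])

```text
clock: 4.48
eef_pos: [447.9, 66.1, -37.9]
tool_rot: [-1.572, -0.0, -1.571]
force: [-0.4, -1.0, 0.1]
width: 62.2
```

```bash
python3 - <<'E'
from h import *
s=read_state();e=s["eef_pos"];print(e,s["force"],s["width"])
g=get_image("scene");save(g,"s8.png",(260,240,340,300),10)
for off in (35,45):
  print(off,[proj(g,e+np.array([sx*s["width"]/2,-11,off])).round(1).tolist() for sx in(-1,1)])
g=get_image("wrist");save(g,"w8.png",(160,240,480,480),2.5)
for off in (35,40,45):
  print(off,[proj(g,e+np.array([sx*s["width"]/2,dy,off]),True).round(0).tolist() for sx in(-1,1) for dy in (-11,11)])
E
```

```text
[447.88768671  66.06655115 -37.8832478 ] [-0.42508207 -1.0386328   0.1031742 ] 62.16609086565146
35 [[289.1, 298.2], [313.1, 288.1]]
45 [[289.0, 295.5], [313.1, 285.4]]
35 [[248.0, 321.0], [244.0, 276.0], [388.0, 321.0], [391.0, 275.0]]
40 [[246.0, 327.0], [242.0, 280.0], [390.0, 327.0], [394.0, 280.0]]
45 [[244.0, 332.0], [240.0, 285.0], [392.0, 332.0], [396.0, 285.0]]
```

View pics/w8.png

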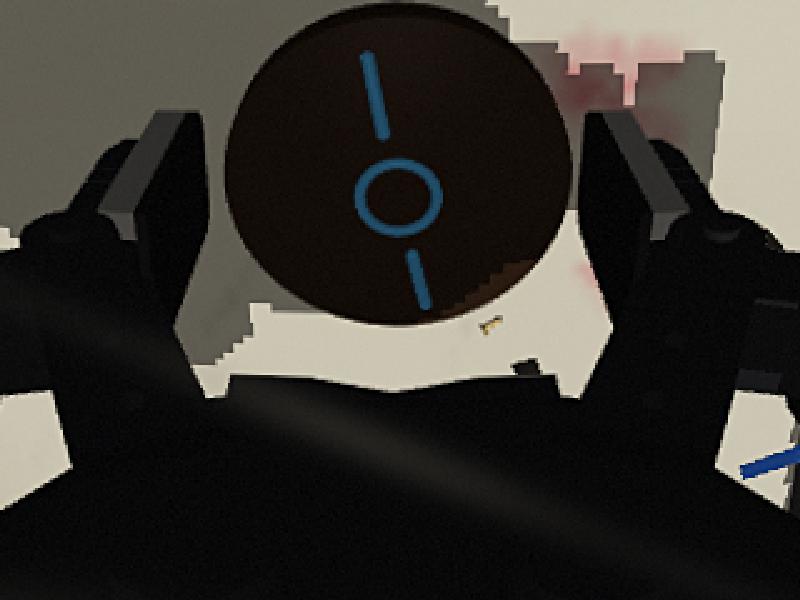

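View pics/s8.png

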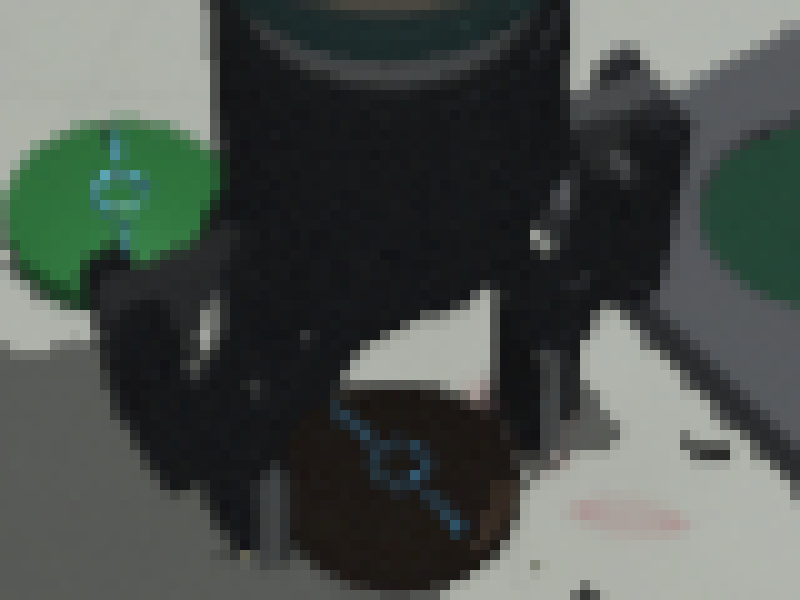

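Emit:
servo_tool(increments=[{"dx": 0,"dy": -0.15,"dz": -0.1,"ax": 0,"ay": 0,"az": 0,"claw": -0.2},{"dx": 0,"dy": -0.15,"dz": -0.1,"ax": 0,"ay": 0,"az": 0,"claw": -0.2},{"dx": 0,"dy": -0.15,"dz": -0.1,"ax": 0,"ay": 0,"az": 0,"claw": 0},{"dx": 0,"dy": -0.15,"dz": -0.1,"ax": 0,"ay": 0,"az": 0,"claw": 0}])

```text
clock: 4.92
eef_pos: [448.2, 65.5, -36.9]
tool_rot: [-1.571, 0.002, -1.57]
force: [-1.0, 1.1, 12.4]
width: 52.8
```

```bash
python3 - <<'E'
from h import *
s=read_state();e=s["eef_pos"];print(e,s["force"],s["width"])
g=get_image("scene");save(g,"s9.png",(260,240,340,300),10)
g=get_image("wrist");save(g,"w9.png",(160,240,480,480),2.5)
E
```

```text
[448.16575175  65.45207468 -36.86756595] [-0.97184986  1.0511277  12.35589185] 52.770951827397475
```

View pics/w9.png

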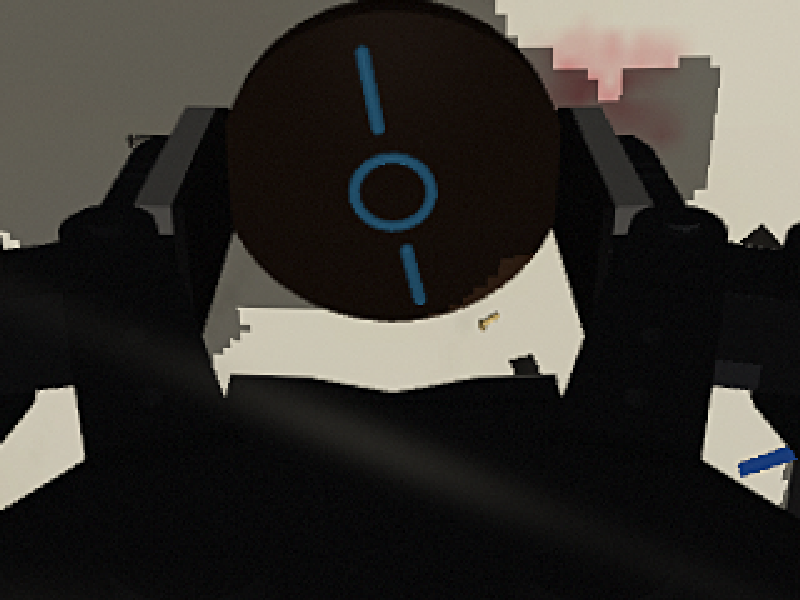

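View pics/s9.png

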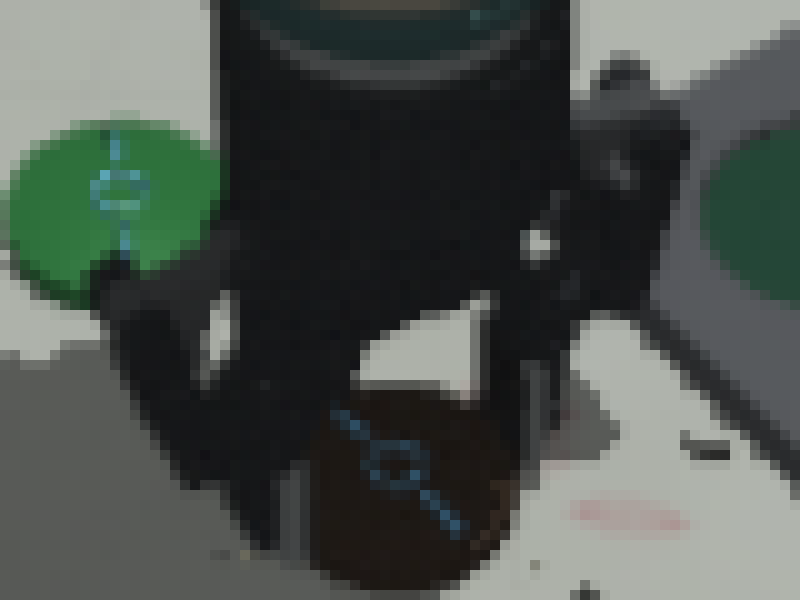

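The width of 52.8 mm and 12 N upward force mean the tips are on the dome rim and not its edge. Opening and going 6 mm lower.

Emit:
servo_tool(increments=[{"dx": 0,"dy": 0,"dz": 0,"ax": 0,"ay": 0,"az": 0,"claw": -0.5},{"dx": 0,"dy": 0,"dz": 0,"ax": 0,"ay": 0,"az": 0,"claw": -0.5},{"dx": 0,"dy": 0,"dz": -0.5,"ax": 0,"ay": 0,"az": 0,"claw": -0.5},{"dx": 0,"dy": 0,"dz": -0.5,"ax": 0,"ay": 0,"az": 0,"claw": -0.2},{"dx": 0,"dy": 0,"dz": -0.5,"ax": 0,"ay": 0,"az": 0,"claw": 0},{"dx": 0,"dy": 0,"dz": -0.5,"ax": 0,"ay": 0,"az": 0,"claw": 0}])

```text
clock: 5.52
eef_pos: [447.5, 64.6, -40.2]
tool_rot: [-1.57, 0.003, -1.572]
force: [-6.6, 0.0, 43.6]
width: 53.9
```

```bash
python3 - <<'E'
from h import *
s=read_state();e=s["eef_pos"];print(e,s["force"],s["width"])
g=get_image("scene");save(g,"s10.png",(260,240,340,300),10)
E
```

```text
[447.454441    64.61525026 -40.15856383] [-6.55971826e+00  1.90046914e-02  4.36369410e+01] 53.8684210364113
```

View pics/s10.png

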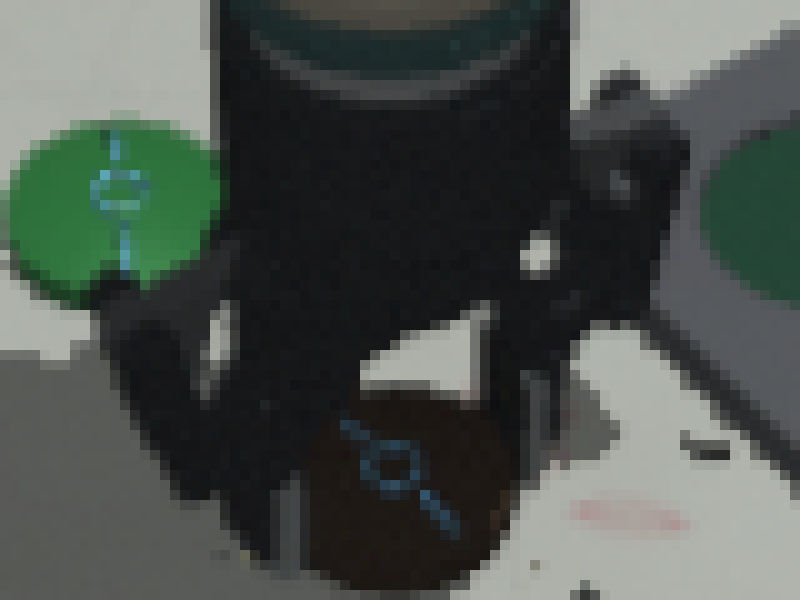

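```bash
python3 - <<'E'
from h import *
g=get_image("wrist");save(g,"w10.png",(160,240,480,480),2.5)
s=read_state();print(s["force"],s["eef_pos"],s["width"])
E
```

```text
[-7.42311619  0.68909792 42.72733686] [447.48544724  64.62377916 -40.1520202 ] 53.509406757337715
```

View pics/w10.png

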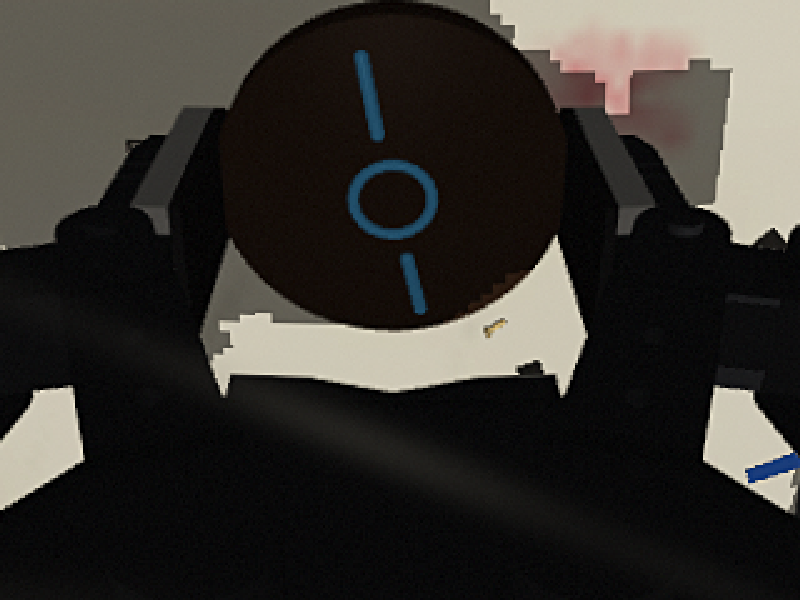

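Emit:
servo_tool(increments=[{"dx": 0,"dy": 0,"dz": 0.4,"ax": 0,"ay": 0,"az": 0,"claw": 0},{"dx": 0,"dy": 0,"dz": 0.8,"ax": 0,"ay": 0,"az": 0,"claw": 0},{"dx": 0,"dy": 0,"dz": 1.2,"ax": 0,"ay": 0,"az": 0,"claw": 0}])

```text
clock: 5.87
eef_pos: [448.4, 64.3, -30.8]
tool_rot: [-1.571, -0.0, -1.571]
force: [0.4, 0.7, -0.8]
width: 53.0
```

```bash
python3 - <<'E'
from h import *
g=get_image("wrist");save(g,"w11.png",(160,240,480,480),2.5)
g=get_image("scene");save(g,"s11.png",(260,240,340,300),10)
s=read_state();print(s["force"],s["eef_pos"],s["width"])
E
```

```text
[ 0.23431969  0.01644121 -1.02080674] [448.62541902  64.41860427 -30.82500794] 52.889866614267646
```

View pics/w11.png

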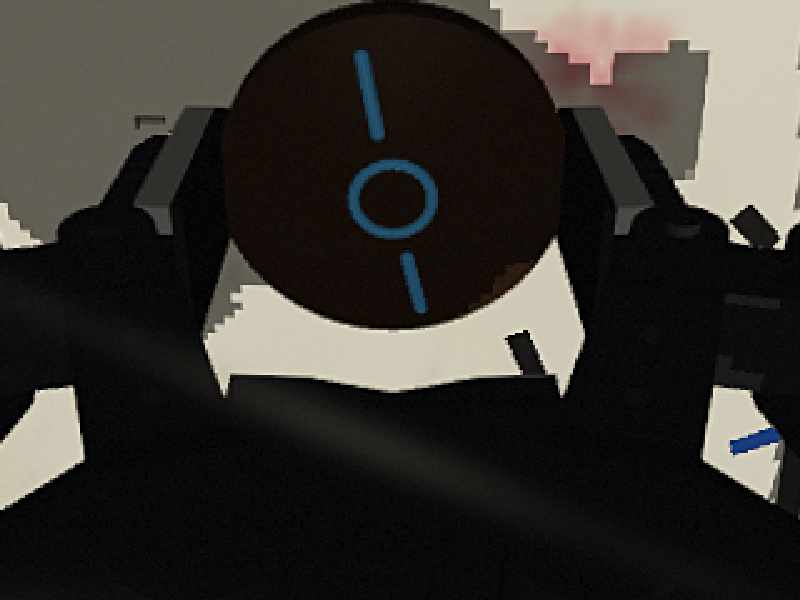

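View pics/s11.png

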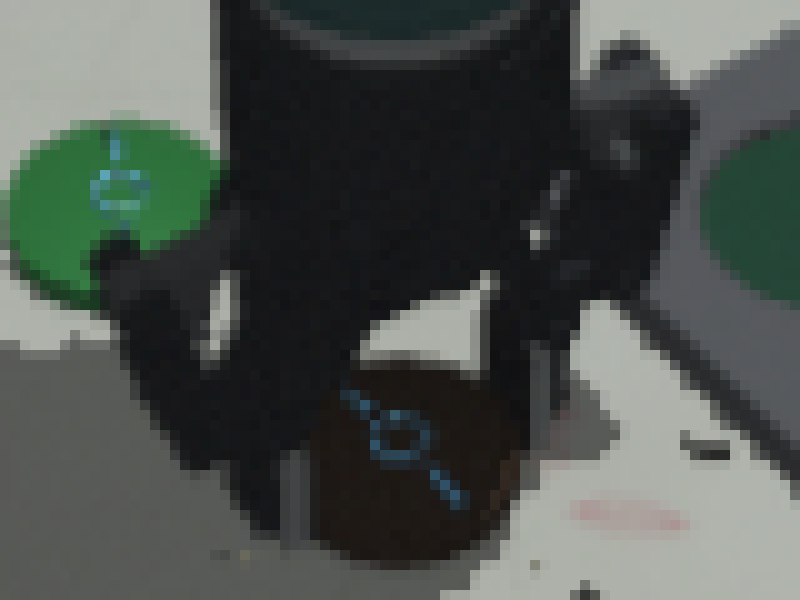

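The blank is lifted (ring 10 mm higher, width steady), but gripped at its very bottom. I'll set it down and regrip about 4 mm higher so the tips clear the tray.

Emit:
servo_tool(increments=[{"dx": 0,"dy": 0,"dz": -0.5,"ax": 0,"ay": 0,"az": 0,"claw": 0},{"dx": 0,"dy": 0,"dz": -0.95,"ax": 0,"ay": 0,"az": 0,"claw": 0},{"dx": 0,"dy": 0,"dz": -0.95,"ax": 0,"ay": 0,"az": 0,"claw": -0.45},{"dx": 0,"dy": 0,"dz": -0.4,"ax": 0,"ay": 0,"az": 0,"claw": -0.45},{"dx": 0,"dy": 0,"dz": -0.4,"ax": 0,"ay": 0,"az": 0,"claw": -0.45},{"dx": 0,"dy": 0,"dz": -0.4,"ax": 0,"ay": 0,"az": 0,"claw": 0},{"dx": 0,"dy": 0,"dz": -0.4,"ax": 0,"ay": 0,"az": 0,"claw": 0},{"dx": 0,"dy": 0,"dz": -0.4,"ax": 0,"ay": 0,"az": 0,"claw": 0}])

```text
clock: 6.63
eef_pos: [448.3, 64.4, -34.6]
tool_rot: [-1.57, 0.0, -1.571]
force: [-1.8, 0.1, 11.5]
width: 52.6
```

Emit:
servo_tool(increments=[{"dx": 0,"dy": 0,"dz": 0.4,"ax": 0,"ay": 0,"az": 0,"claw": 0},{"dx": 0,"dy": 0,"dz": 1,"ax": 0,"ay": 0,"az": 0,"claw": 0},{"dx": 0,"dy": 0,"dz": 1,"ax": 0,"ay": 0,"az": 0,"claw": 0}])

```text
clock: 6.88
eef_pos: [448.6, 64.5, -24.5]
tool_rot: [-1.57, -0.0, -1.571]
force: [0.1, 0.2, -0.9]
width: 52.5
```

```bash
python3 - <<'E'
from h import *
g=get_image("wrist");save(g,"w12.png",(160,240,480,480),2.5)
g=get_image("scene");save(g,"s12.png",(260,240,340,300),10)
s=read_state();print(s["force"],s["eef_pos"],s["width"])
E
```

```text
[-0.28469458  0.29821321 -0.32069988] [448.44171401  64.6122195  -25.03957135] 52.40039608742251
```

View pics/w12.png

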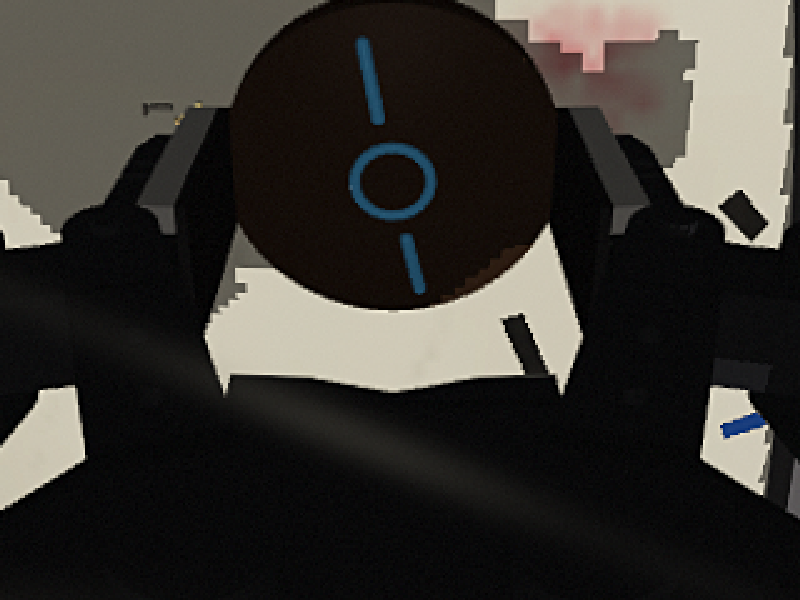

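View pics/s12.png

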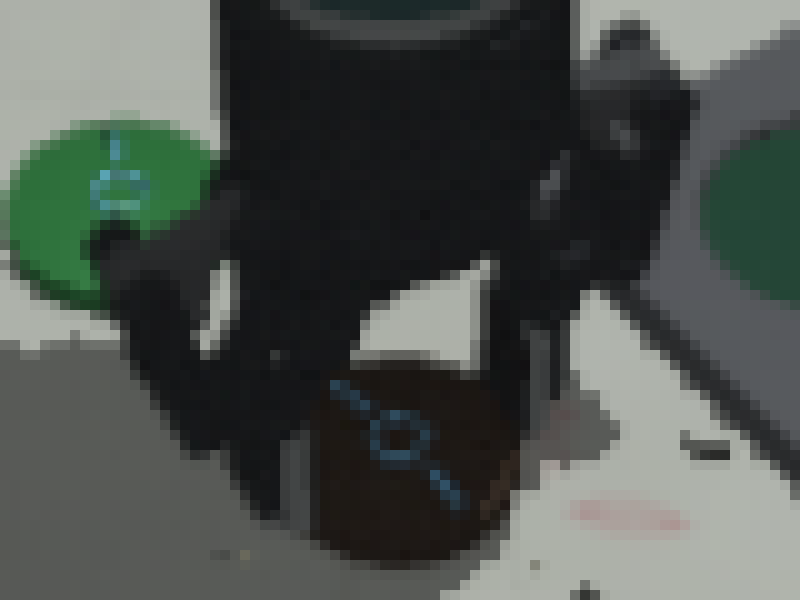

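```bash
python3 - <<'E'
from h import *
s=read_state();g=get_image("wrist");e=s["eef_pos"]
p=plane(g,316.8,312.4,e[2]+35+13.7,True);print(e,p,p-e)
E
```

```text
[448.44171401  64.6122195  -25.03957135] [448.0237499   65.88182621  23.66042865] [-0.41796411  1.2696067  48.7       ]
```

Emit:
servo_tool(increments=[{"dx": 0,"dy": 0,"dz": 2,"ax": 0,"ay": 0,"az": 0,"claw": 0},{"dx": 1,"dy": 0.2,"dz": 4.5,"ax": 0,"ay": 0,"az": 0,"claw": 0},{"dx": 4,"dy": 0.7,"dz": 5,"ax": 0,"ay": 0,"az": 0,"claw": 0},{"dx": 7.5,"dy": 1.2,"dz": 5,"ax": 0,"ay": 0,"az": 0,"claw": 0},{"dx": 10.5,"dy": 1.8,"dz": 5,"ax": 0,"ay": 0,"az": 0,"claw": 0},{"dx": 12.7,"dy": 2.1,"dz": 5,"ax": 0,"ay": 0,"az": 0,"claw": 0},{"dx": 12.7,"dy": 2.1,"dz": 5,"ax": 0,"ay": 0,"az": 0,"claw": 0}])

```text
clock: 7.62
eef_pos: [580.7, 86.6, 24.8]
tool_rot: [-1.565, -0.001, -1.568]
force: [0.3, -0.3, 0.4]
width: 52.2
```

```bash
python3 - <<'E'
from h import *
g=get_image("wrist");save(g,"w13.png")
s=read_state();e=s["eef_pos"];print(s["force"],e,s["tool_rot"],s["width"]);measure(g,True)
g=get_image("scene");save(g,"s13.png",(280,180,440,300),5)
E
```

```text
[-0.5148669   0.399156   -1.15938336] [577.24105143  85.88199844  24.37605933] [-1.56908236e+00 -6.69203337e-04 -1.56898406e+00] 52.288081950643964
well 4427 [ 67. 126.] [427.9 170.5] 27.8
well 157 [ 59. 126.] [423.4 170.6] 4.8
well 2212 [328. 380.] [588.4   2.9] 20.6
cyan 35 [67.  99.1] [432.9 185.9] ang 60.9 ratio 10.7
cyan 77 [ 59.1 125.8] [426.1 170.5] ang 77.2 ratio 1.1
cyan 23 [ 54.4 151.8] [421.2 155.1] ang 78.7 ratio 12.1
cyan 136 [307.3 271.1] [575.3  82.4] ang 101.1 ratio 8.7
cyan 266 [315.8 312. ] [580.   57.2] ang -142.3 ratio 1.0
cyan 86 [324.7 345.5] [585.4  34.4] ang 103.1 ratio 7.4
```

View pics/w13.png

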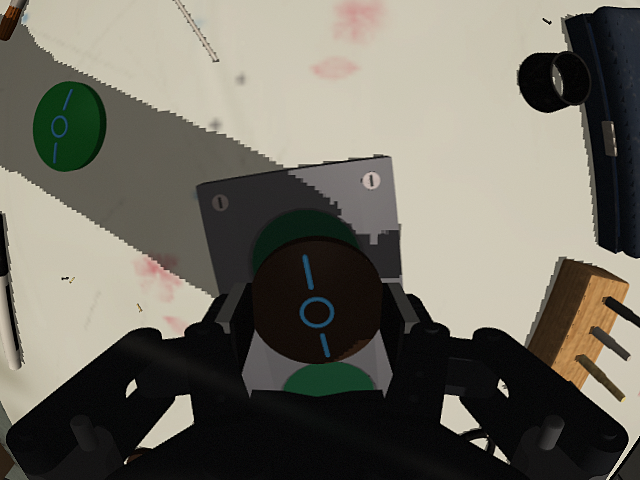

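View pics/s13.png

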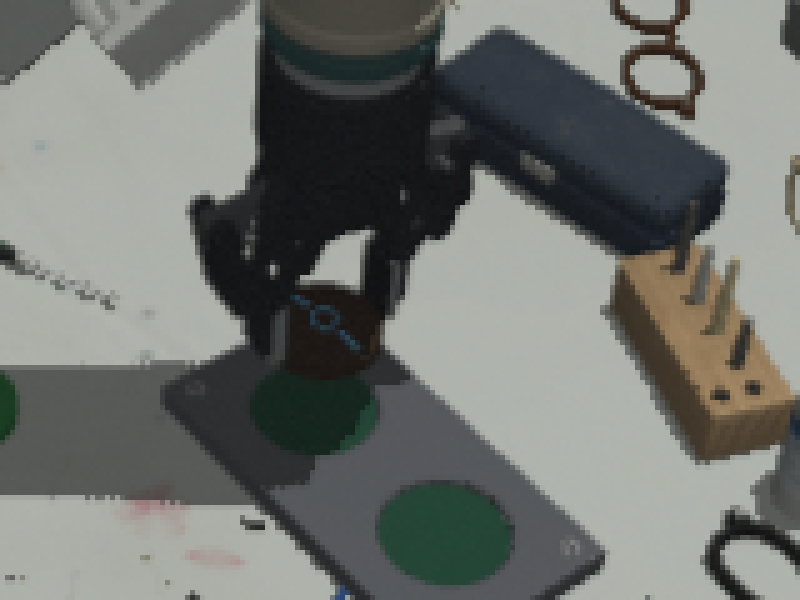

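```bash
python3 - <<'E'
from h import *
s=read_state();g=get_image("wrist");e=s["eef_pos"];print(e)
print(plane(g,316.8,312,e[2]+48.7,True))
g=get_image("scene");print(plane(g,344.8,243.6,e[2]+48.7))
E
```

```text
[574.95223977  85.48049633  24.17024111]
[574.61927914  86.95036753  72.87024111]
[576.62107818  83.48462655  72.87024111]
```

Emit:
servo_tool(increments=[{"dx": 0,"dy": -0.05,"dz": -2,"ax": 0,"ay": 0,"az": 0,"claw": 0},{"dx": 0.05,"dy": -0.05,"dz": -3.5,"ax": 0,"ay": 0,"az": 0,"claw": 0},{"dx": 0.05,"dy": -0.05,"dz": -4.2,"ax": 0,"ay": 0,"az": 0,"claw": 0},{"dx": 0.05,"dy": -0.05,"dz": -4.2,"ax": 0,"ay": 0,"az": 0,"claw": 0}])

```text
clock: 8.15
eef_pos: [573.4, 84.8, -18.5]
tool_rot: [-1.575, 0.0, -1.572]
force: [0.0, -0.2, -0.4]
width: 52.0
```

```bash
python3 - <<'E'
from h import *
g=get_image("wrist");save(g,"w14.png",(160,200,480,440),2.5)
s=read_state();e=s["eef_pos"];print(s["force"],e,s["tool_rot"],s["width"])
g=get_image("scene");save(g,"s14.png",(300,220,400,295),8)
E
```

```text
[ 0.36625699  0.12406438 -0.25884756] [574.43906735  84.67830951 -17.50828024] [-1.57295759e+00  5.53343173e-06 -1.57160706e+00] 52.28865433332728
```

View pics/w14.png

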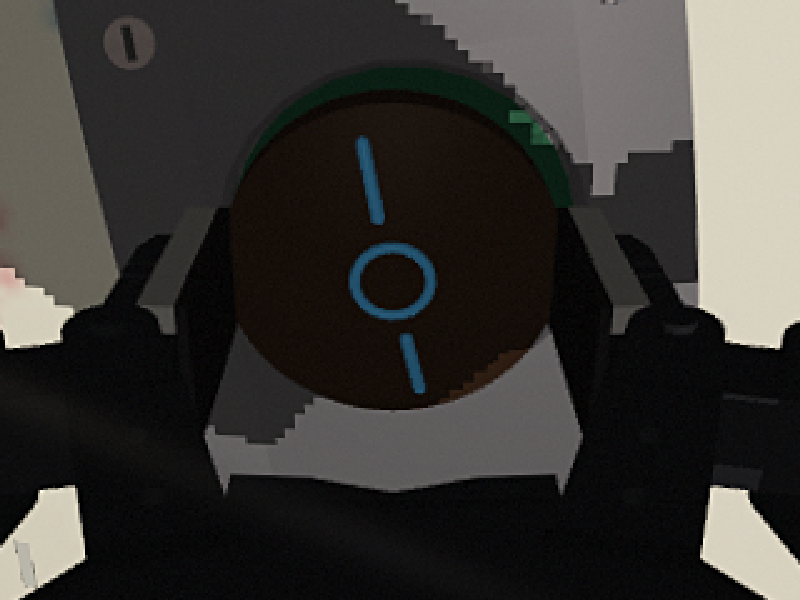

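View pics/s14.png

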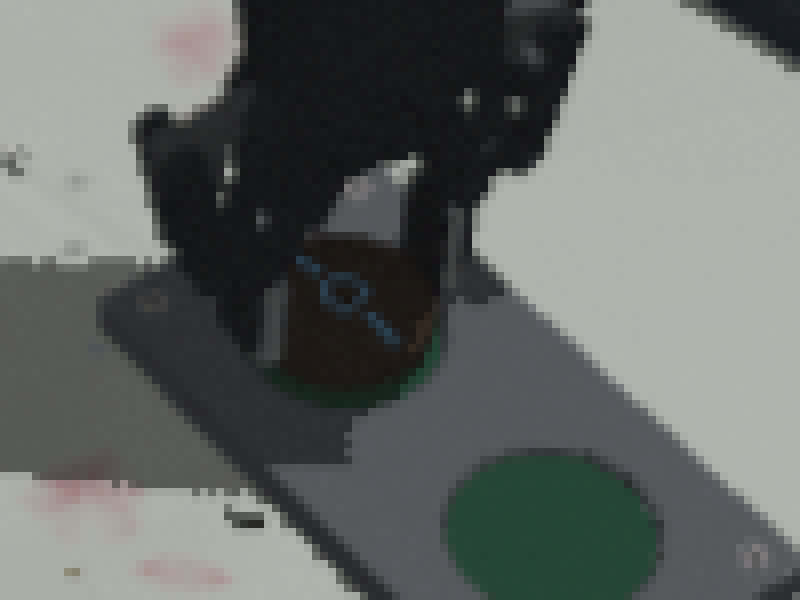

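Emit:
servo_tool(increments=[{"dx": 0.1,"dy": 0,"dz": -0.3,"ax": 0,"ay": 0,"az": 0,"claw": 0},{"dx": 0.15,"dy": 0,"dz": -0.5,"ax": 0,"ay": 0,"az": 0,"claw": 0},{"dx": 0.15,"dy": 0,"dz": -0.5,"ax": 0,"ay": 0,"az": 0,"claw": 0}])

```text
clock: 8.5
eef_pos: [577.6, 85.1, -21.9]
tool_rot: [-1.57, 0.0, -1.571]
force: [-0.1, -0.1, -0.7]
width: 51.9
```

```bash
python3 - <<'E'
from h import *
g=get_image("wrist");save(g,"w15.png",(160,200,480,440),2.5)
s=read_state();e=s["eef_pos"];print(s["force"],e,s["tool_rot"],s["width"])
print(plane(g,316.8,312,e[2]+48.7,True))
g=get_image("scene");save(g,"s15.png",(300,220,400,295),8)
hsv=cv2.cvtColor(g["color"],cv2.COLOR_RGB2HSV).astype(int)
m=(hsv[...,0]>90)&(hsv[...,0]<112)&(hsv[...,1]>90)&(hsv[...,2]>55)
for a,c,mm in blob(m,4):
    if 320<c[0]<370 and 240<c[1]<280: print(a,c,plane(g,*c,e[2]+48.7))
E
```

```text
[-0.43802036 -0.0953537  -0.17117181] [577.5007461   85.08093056 -21.86333248] [-1.57037587e+00  1.84814227e-04 -1.57074606e+00] 52.57496036444749
[577.14618792  86.56377229  26.83666752]
8 [342.625 256.125] [575.8393966   86.61527157  26.83666752]
6 [348.  261.5] [578.31303425  66.05307545  26.83666752]
```

View pics/w15.png

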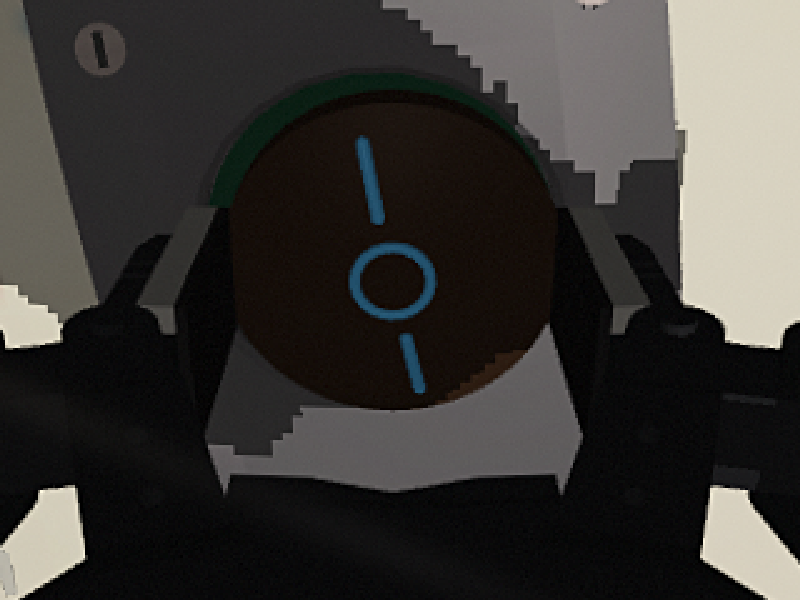

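View pics/s15.png

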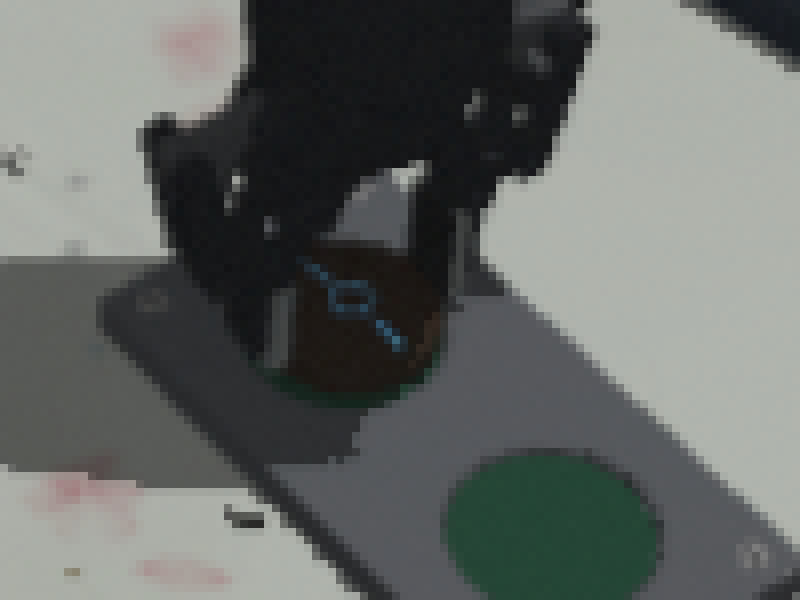

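Emit:
servo_tool(increments=[{"dx": -0.13,"dy": -0.05,"dz": 0,"ax": 0,"ay": 0,"az": 0,"claw": 0},{"dx": -0.13,"dy": -0.05,"dz": -0.25,"ax": 0,"ay": 0,"az": 0,"claw": 0},{"dx": -0.13,"dy": -0.05,"dz": -0.35,"ax": 0,"ay": 0,"az": 0,"claw": 0}])

```text
clock: 8.85
eef_pos: [576.1, 84.4, -24.6]
tool_rot: [-1.57, 0.001, -1.571]
force: [-3.5, 0.5, 19.7]
width: 52.6
```

```bash
python3 - <<'E'
from h import *
g=get_image("wrist");save(g,"w16.png",(160,200,480,440),2.5)
s=read_state();e=s["eef_pos"];print(s["force"],e,s["tool_rot"],s["width"])
E
```

```text
[-2.00372005e+00  9.36376831e-03  9.48939250e+00] [576.13242318  84.40763457 -24.48764072] [-1.57038021e+00  8.98707122e-04 -1.57100044e+00] 52.41706043159061
```

View pics/w16.png

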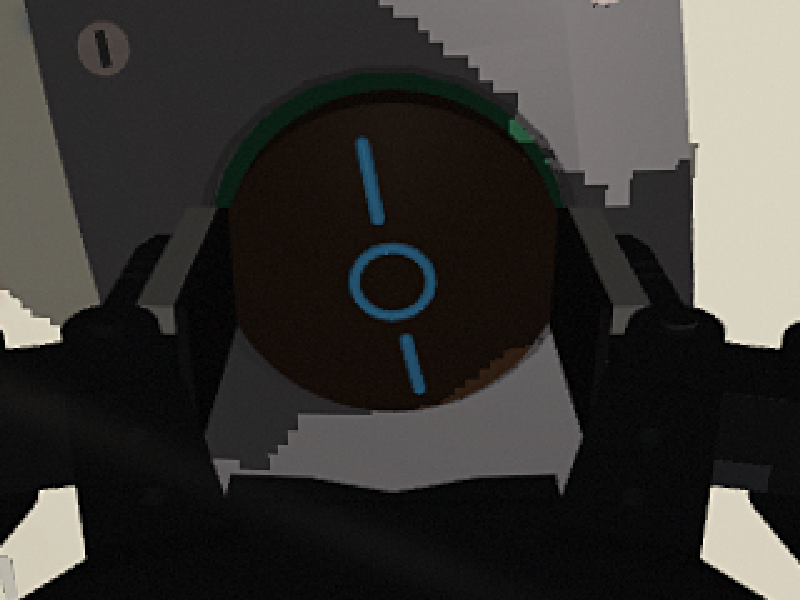

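Contact at the expected height and the blank looks centred. Releasing and lifting.

Emit:
servo_tool(increments=[{"dx": 0,"dy": 0,"dz": 0,"ax": 0,"ay": 0,"az": 0,"claw": -0.6},{"dx": 0,"dy": 0,"dz": 0,"ax": 0,"ay": 0,"az": 0,"claw": -0.6},{"dx": 0,"dy": 0,"dz": 1.5,"ax": 0,"ay": 0,"az": 0,"claw": -0.6},{"dx": 0,"dy": 0,"dz": 5,"ax": 0,"ay": 0,"az": 0,"claw": -0.6},{"dx": 0,"dy": 0,"dz": 9,"ax": 0,"ay": 0,"az": 0,"claw": -0.6},{"dx": -3,"dy": -2.5,"dz": 10,"ax": 0,"ay": 0,"az": 0,"claw": -0.6},{"dx": -6,"dy": -5,"dz": 10,"ax": 0,"ay": 0,"az": 0,"claw": -0.6},{"dx": -8,"dy": -8.5,"dz": 10,"ax": 0,"ay": 0,"az": 0,"claw": -0.6}])

```text
clock: 9.57
eef_pos: [493.7, 1.4, 74.8]
tool_rot: [-1.572, 0.002, -1.566]
force: [-0.2, 0.1, -0.3]
width: 68.7
```

Emit:
servo_tool(increments=[{"dx": -2.5,"dy": -3.3,"dz": 0,"ax": 0,"ay": 0,"az": 0,"claw": -0.6},{"dx": -5,"dy": -6.5,"dz": 0,"ax": 0,"ay": 0,"az": 0,"claw": -0.6},{"dx": -5.7,"dy": -10,"dz": 0,"ax": 0,"ay": 0,"az": 0,"claw": -0.6},{"dx": -5.7,"dy": -11.5,"dz": 0,"ax": 0,"ay": 0,"az": 0,"claw": -0.6},{"dx": -5.7,"dy": -11.5,"dz": 0,"ax": 0,"ay": 0,"az": 0,"claw": -0.6},{"dx": -5.7,"dy": -11.5,"dz": 0,"ax": 0,"ay": 0,"az": 0,"claw": -0.6}])

```text
clock: 10.07
eef_pos: [438.9, -116.1, 74.4]
tool_rot: [-1.571, 0.0, -1.573]
force: [0.4, 1.2, 0.3]
width: 68.4
```

```bash
python3 - <<'E'
from h import *
g=get_image("wrist");save(g,"w17.png")
s=read_state();e=s["eef_pos"];print(s["clock"],s["force"],e,s["tool_rot"],s["width"]);measure(g,True)
g=get_image("scene");save(g,"s17.png",(300,220,400,295),8)
E
```

```text
10.1167 [-0.22909772  0.42568492 -0.80507661] [ 439.0464309  -114.78870829   74.22370064] [-1.57111241e+00  9.95920251e-04 -1.57075222e+00] 68.16607102296592
well 4312 [524.  92.] [589.4  -7.7] 29.9
yellow 48 [329.3 218.1] [ 447.1 -101.6] ang 61.6 ratio 8.1
yellow 108 [316.9 239.9] [ 438.8 -116.6] ang 87.2 ratio 1.0
yellow 38 [305.2 259.3] [ 430.8 -130.4] ang 59.4 ratio 8.1
yellow 37 [192.6 299.5] [ 346.8 -162.3] ang -149.6 ratio 2.3
cyan 62 [395.4 207.6] [491.3 -94.3] ang 153.9 ratio 2.4
cyan 17 [483.  219.5] [ 556.9 -102. ] ang 129.0 ratio 3.5
```

View pics/w17.png

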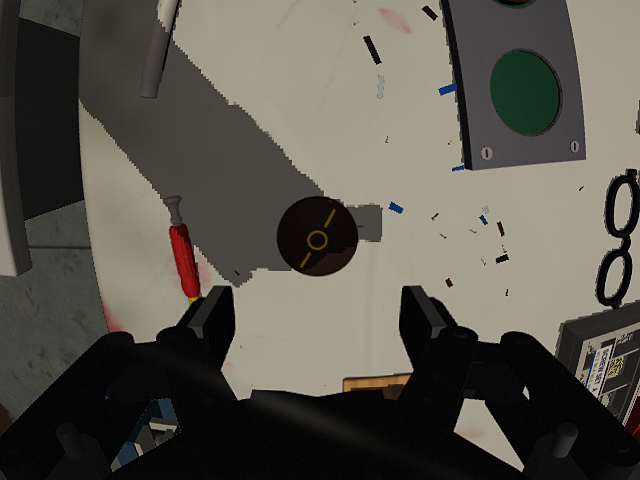

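View pics/s17.png

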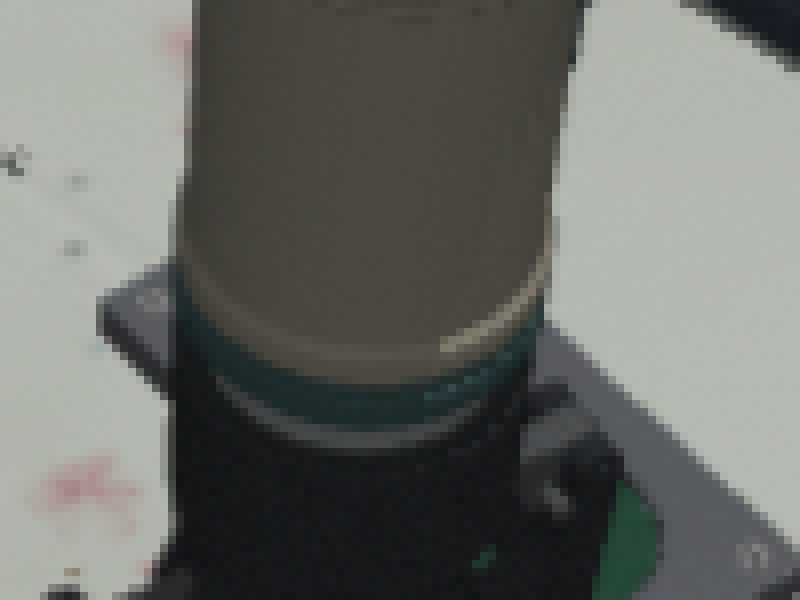

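Yellow centre (438.8,-116.6), dashes at 60.5°. Descending to the known grip height and gripping.

Emit:
servo_tool(increments=[{"dx": 0,"dy": -0.15,"dz": -4,"ax": 0,"ay": 0,"az": 0,"claw": -0.6},{"dx": 0,"dy": -0.15,"dz": -8,"ax": 0,"ay": 0,"az": 0,"claw": -0.6},{"dx": 0,"dy": -0.15,"dz": -10.5,"ax": 0,"ay": 0,"az": 0,"claw": -0.6},{"dx": 0,"dy": -0.15,"dz": -10.9,"ax": 0,"ay": 0,"az": 0,"claw": -0.6},{"dx": 0,"dy": -0.15,"dz": -10.9,"ax": 0,"ay": 0,"az": 0,"claw": 0},{"dx": 0,"dy": -0.15,"dz": -10.9,"ax": 0,"ay": 0,"az": 0,"claw": 0},{"dx": 0,"dy": -0.15,"dz": -10.9,"ax": 0,"ay": 0,"az": 0,"claw": 0},{"dx": 0,"dy": -0.15,"dz": -10.9,"ax": 0,"ay": 0,"az": 0,"claw": 0}])

```text
clock: 10.83
eef_pos: [440.3, -117.1, -33.3]
tool_rot: [-1.568, -0.001, -1.57]
force: [0.5, -0.5, -0.4]
width: 52.3
```

```bash
python3 - <<'E'
from h import *
g=get_image("wrist");save(g,"w18.png",(160,200,480,440),2.5)
s=read_state();e=s["eef_pos"];print(s["clock"],s["force"],e,s["tool_rot"],s["width"])
g=get_image("scene");save(g,"s18.png",(300,300,380,360),10)
E
```

```text
10.8833 [-0.73466618  0.59718453  0.28375839] [ 440.20630662 -117.04954047  -33.38302275] [-1.56835570e+00 -1.01145254e-03 -1.56982643e+00] 52.62252767593195
```

View pics/w18.png

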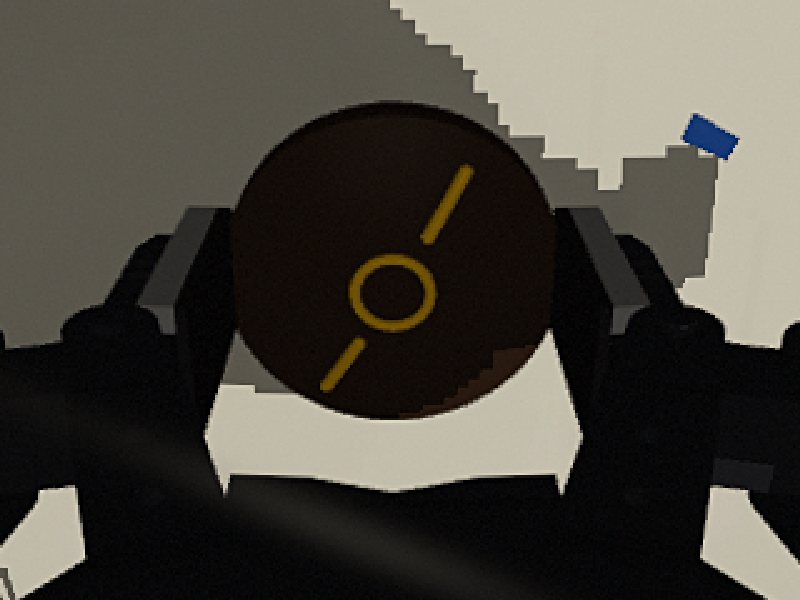

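View pics/s18.png

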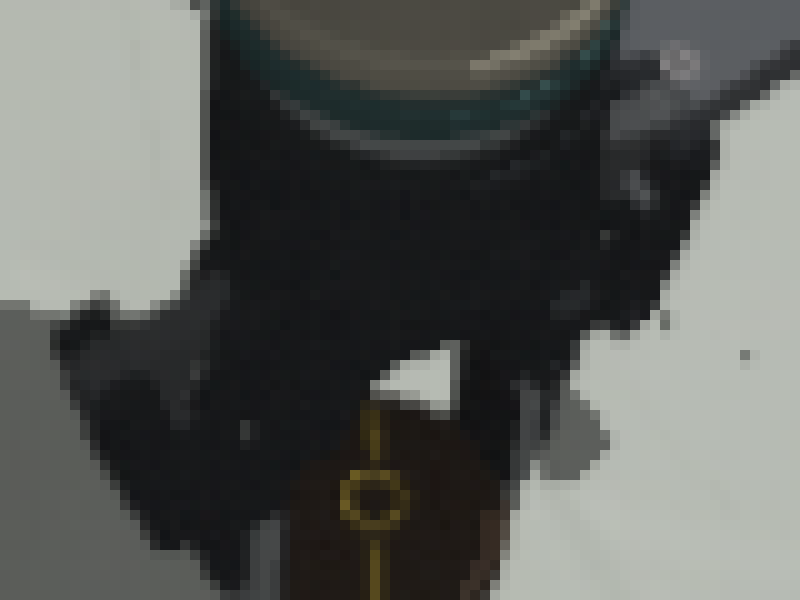

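Emit:
servo_tool(increments=[{"dx": 0,"dy": 0,"dz": 1,"ax": 0,"ay": 0,"az": 0,"claw": 0},{"dx": 0,"dy": 0,"dz": 3,"ax": 0,"ay": 0,"az": 0,"claw": 0},{"dx": 1,"dy": 1,"dz": 5,"ax": 0,"ay": 0,"az": 0.1,"claw": 0},{"dx": 4,"dy": 3,"dz": 5.5,"ax": 0,"ay": 0,"az": 0.2,"claw": 0},{"dx": 7,"dy": 5,"dz": 5.5,"ax": 0,"ay": 0,"az": 0.3,"claw": 0},{"dx": 10,"dy": 7.5,"dz": 5.5,"ax": 0,"ay": 0,"az": 0.4,"claw": 0},{"dx": 13,"dy": 9.5,"dz": 5.5,"ax": 0,"ay": 0,"az": 0.5,"claw": 0},{"dx": 14.9,"dy": 10.85,"dz": 5.5,"ax": 0,"ay": 0,"az": 0.515,"claw": 0}])

```text
clock: 11.6
eef_pos: [591.6, -4.7, 21.4]
tool_rot: [-1.567, -0.001, -1.047]
force: [-0.4, -0.5, 0.5]
width: 52.7
```

```bash
python3 - <<'E'
from h import *
g=get_image("wrist");save(g,"w19.png")
s=read_state();e=s["eef_pos"];print(s["clock"],s["force"],e,s["tool_rot"],s["width"])
g=get_image("scene");save(g,"s19.png",(290,200,410,290),6.5)
E
```

```text
11.65 [4.81493314 1.83989516 0.61427568] [595.25313956  -1.46350294  21.21245059] [-1.56299367e+00 -1.23021495e-03 -1.04551212e+00] 52.28667177949284
```

View pics/w19.png

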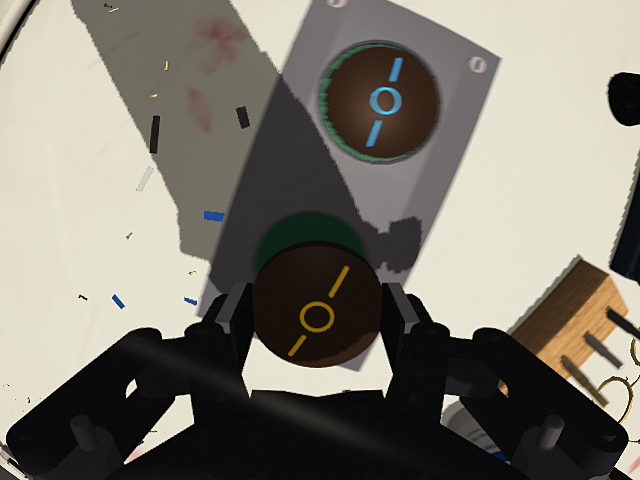

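View pics/s19.png

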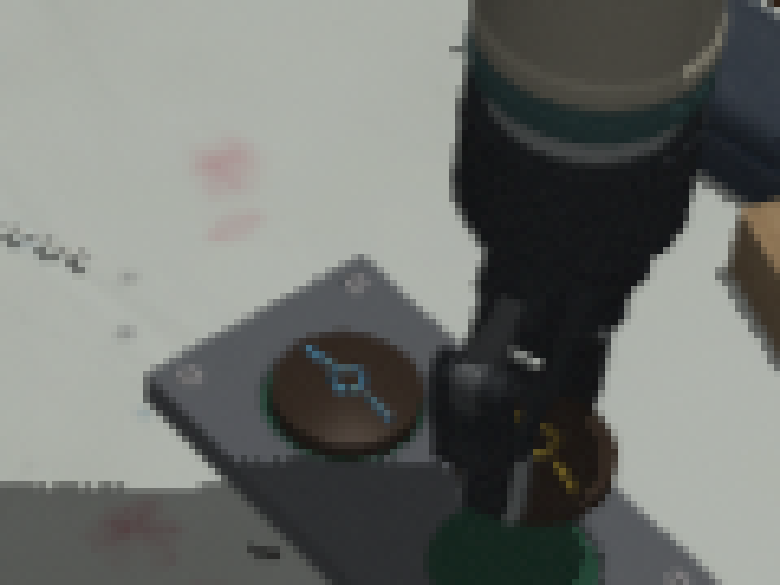

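Emit:
servo_tool(increments=[{"dx": 0,"dy": 0,"dz": 0,"ax": 0,"ay": 0,"az": 0,"claw": 0},{"dx": 0,"dy": 0,"dz": 0,"ax": 0,"ay": 0,"az": 0,"claw": 0}])

```text
clock: 11.87
eef_pos: [586.9, -9.3, 20.7]
tool_rot: [-1.572, -0.0, -1.057]
force: [0.3, -0.9, -1.1]
width: 52.4
```

```bash
cat >> h.py <<'E'
def ink(g,z,wrist,box,lo=20,hi=35):
    hsv=cv2.cvtColor(g["color"],cv2.COLOR_RGB2HSV).astype(int)
    m=(hsv[...,0]>lo)&(hsv[...,0]<hi)&(hsv[...,1]>110)&(hsv[...,2]>55)
    for a,c,mm in blob(m,5):
        if box[0]<c[0]<box[2] and box[1]<c[1]<box[3]: print("ink",a,c.round(1),plane(g,*c,z,wrist).round(1))
E
python3 - <<'E'
from h import *
g=get_image("wrist")
s=read_state();e=s["eef_pos"];print(s["clock"],e,s["tool_rot"],s["width"])
ink(g,e[2]+33.4+13.7,True,(250,200,390,400))
ink(g,23.7,True,(320,40,440,160),90,112)
hsv=cv2.cvtColor(g["color"],cv2.COLOR_RGB2HSV).astype(int)
g2=get_image("scene");ink(g2,e[2]+47.1,False,(300,200,410,290));ink(g2,23.7,False,(300,200,410,290),90,112)
save(g2,"s20.png",(290,200,410,290),6.5)
E
```

```text
11.9167 [586.72593057  -9.68465757  20.65641893] [-1.57204949e+00 -5.24443062e-05 -1.05779293e+00] 52.02724256562513
ink 194 [338.2 281.4] [587.4   6.9  67.8]
ink 385 [316.6 316.5] [587.7 -10.4  67.8]
ink 131 [296.6 345. ] [587.2 -26.3  67.8]
ink 116 [404.1  65.8] [572.2 101.4  23.7]
ink 283 [394.5  96.7] [575.7  85.6  23.7]
ink 127 [383.  129.6] [579.   68.9  23.7]
ink 7 [375.1 276.9] [586.4 -29.2  67.8]
```

Emit:
servo_tool(increments=[{"dx": 0.15,"dy": 0.2,"dz": -1.5,"ax": 0,"ay": 0,"az": 0,"claw": 0},{"dx": 0.15,"dy": 0.2,"dz": -3,"ax": 0,"ay": 0,"az": 0,"claw": 0},{"dx": 0.15,"dy": 0.2,"dz": -3.8,"ax": 0,"ay": 0,"az": 0,"claw": 0},{"dx": 0.15,"dy": 0.2,"dz": -3.8,"ax": 0,"ay": 0,"az": 0,"claw": 0}])

```text
clock: 12.3
eef_pos: [587.4, -6.7, -19.9]
tool_rot: [-1.574, 0.002, -1.057]
force: [-0.8, -0.8, 0.1]
width: 52.4
```

```bash
python3 - <<'E'
from h import *
g=get_image("wrist");save(g,"w21.png",(160,200,480,440),2.5)
s=read_state();e=s["eef_pos"];print(s["clock"],e,s["tool_rot"],s["force"])
ink(g,e[2]+33.4+13.7,True,(250,200,390,400))
E
```

```text
12.35 [588.15736812  -6.94145915 -18.83804494] [-1.57312586e+00  1.33880199e-03 -1.05689189e+00] [ 0.04978726  0.57440927 -0.5414891 ]
ink 191 [338.2 281.3] [587.7   9.9  28.3]
ink 384 [316.5 316.3] [587.9  -7.3  28.3]
ink 126 [296.6 345.2] [587.5 -23.2  28.3]
```

View pics/w21.png

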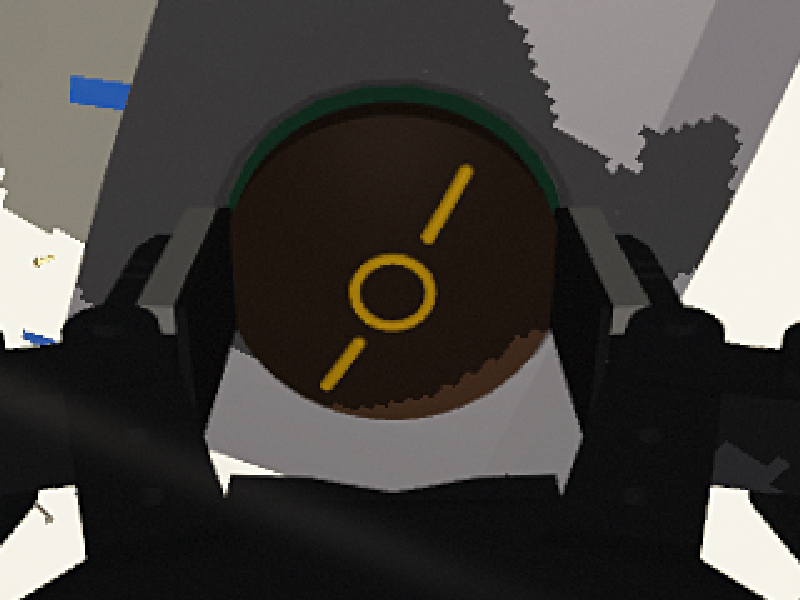

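Emit:
servo_tool(increments=[{"dx": 0.08,"dy": -0.07,"dz": 0,"ax": 0,"ay": 0,"az": 0,"claw": 0},{"dx": 0.08,"dy": -0.07,"dz": -0.4,"ax": 0,"ay": 0,"az": 0,"claw": 0},{"dx": 0.08,"dy": -0.07,"dz": -0.55,"ax": 0,"ay": 0,"az": 0,"claw": 0},{"dx": 0.08,"dy": -0.07,"dz": -0.55,"ax": 0,"ay": 0,"az": 0,"claw": 0}])

```text
clock: 12.68
eef_pos: [590.3, -7.2, -23.1]
tool_rot: [-1.571, 0.0, -1.056]
force: [0.3, 0.5, -0.6]
width: 52.3
```

```bash
python3 - <<'E'
from h import *
g=get_image("wrist");save(g,"w22.png",(160,200,480,440),2.5)
s=read_state();e=s["eef_pos"];print(s["clock"],e,s["tool_rot"],s["force"],s["qpos"].round(2))
ink(g,e[2]+33.4+13.7,True,(250,200,390,400))
E
```

```text
12.7333 [590.31993806  -7.13684864 -23.00469004] [-1.57067115e+00  6.60706579e-05 -1.05571782e+00] [0.57328744 0.58239372 0.64886986] [-0.32  0.91  0.46  1.84 -0.72  0.57  1.13]
ink 190 [338.1 281.5] [590.7   9.   24.1]
ink 379 [316.6 316.4] [591.   -8.2  24.1]
ink 128 [296.5 345.1] [590.5 -24.2  24.1]
```

View pics/w22.png

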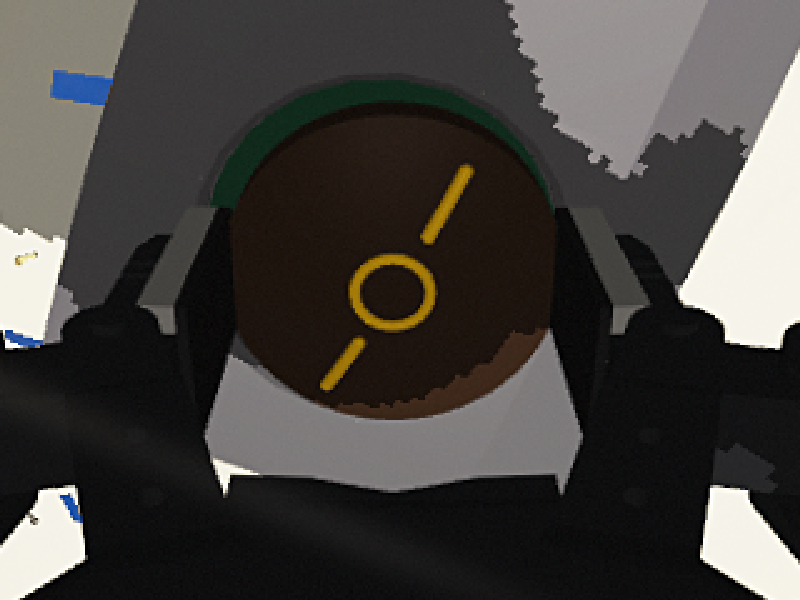

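Emit:
servo_tool(increments=[{"dx": -0.15,"dy": 0,"dz": 0,"ax": 0,"ay": 0,"az": 0,"claw": 0},{"dx": -0.15,"dy": 0,"dz": -0.1,"ax": 0,"ay": 0,"az": 0,"claw": 0},{"dx": -0.15,"dy": 0,"dz": -0.15,"ax": 0,"ay": 0,"az": 0,"claw": 0}])

```text
clock: 12.98
eef_pos: [588.7, -7.1, -24.5]
tool_rot: [-1.571, 0.0, -1.056]
force: [-0.7, 0.8, 6.7]
width: 52.6
```

```bash
python3 - <<'E'
from h import *
g=get_image("wrist");save(g,"w23.png",(160,200,480,440),2.5)
s=read_state();e=s["eef_pos"];print(s["clock"],e,s["tool_rot"],s["force"])
ink(g,e[2]+33.4+13.7,True,(250,200,390,400))
E
```

```text
13.0333 [588.67928988  -7.18810127 -24.44700058] [-1.57081045e+00  2.31455838e-04 -1.05585687e+00] [-0.27562966  0.02491629  0.91691215]
ink 195 [338.3 281.3] [589.2   9.1  22.7]
ink 379 [316.7 316.5] [589.5  -8.3  22.7]
ink 126 [296.7 345. ] [589.  -24.1  22.7]
```

View pics/w23.png

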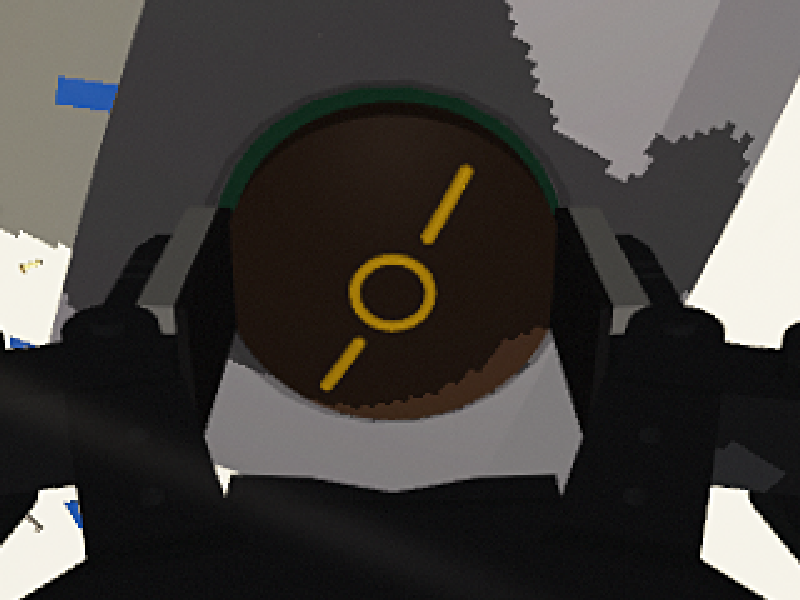

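Emit:
servo_tool(increments=[{"dx": 0,"dy": 0,"dz": 0,"ax": 0,"ay": 0,"az": 0,"claw": -0.6},{"dx": 0,"dy": 0,"dz": 0,"ax": 0,"ay": 0,"az": 0,"claw": -0.6},{"dx": 0,"dy": 0,"dz": 1.5,"ax": 0,"ay": 0,"az": 0,"claw": -0.6},{"dx": 0,"dy": 0,"dz": 5,"ax": 0,"ay": 0,"az": 0,"claw": -0.6},{"dx": 0,"dy": 0,"dz": 9,"ax": 0,"ay": 0,"az": 0,"claw": -0.6},{"dx": 0,"dy": -3,"dz": 12,"ax": 0,"ay": 0,"az": -0.12,"claw": -0.6},{"dx": 0,"dy": -6,"dz": 14,"ax": 0,"ay": 0,"az": -0.24,"claw": -0.6},{"dx": 0,"dy": -9,"dz": 15,"ax": 0,"ay": 0,"az": -0.36,"claw": -0.6}])

```text
clock: 13.7
eef_pos: [590.7, -98.3, 129.0]
tool_rot: [-1.566, -0.001, -1.42]
force: [1.2, -0.5, -0.9]
width: 68.1
```

```bash
python3 - <<'E'
from h import *
g=get_image("wrist");save(g,"w24.png")
s=read_state();e=s["eef_pos"];print(s["clock"],e,s["tool_rot"],s["qpos"].round(2))
ink(g,23.7,True,(150,0,500,400));ink(g,23.7,True,(150,0,500,300),90,112)
g=get_image("scene");save(g,"s24.png",(300,220,460,340),5)
ink(g,23.7,False,(300,240,410,300));ink(g,23.7,False,(300,240,410,300),90,112)
E
```

```text
13.75 [ 590.42354397 -108.02753675  130.52194344] [-1.56413761 -0.00965154 -1.43425481] [-0.31  0.75  0.74  1.75 -0.63  0.89  0.85]
ink 355 [332.8 110.6] [590.   -9.5  23.7]
ink 21 [332.4   1.1] [576.5  78.1  23.7]
ink 6 [3.41e+02 3.00e-01] [582.9  79.9  23.7]
ink 57 [335.4  15.1] [580.5  66.5  23.7]
ink 76 [257.5 104.7] [532.8 -12.9  23.7]
ink 28 [259.9 172.5] [541.8 -64.6  23.7]
ink 58 [205.1 199.8] [500.2 -91.9  23.7]
ink 29 [282.5 220. ] [564.1 -99.3  23.7]
ink 43 [369.4 283.5] [588.4 -11.4  23.7]
ink 7 [347.3 299.3] [520.6 -25.9  23.7]
```

View pics/w24.png

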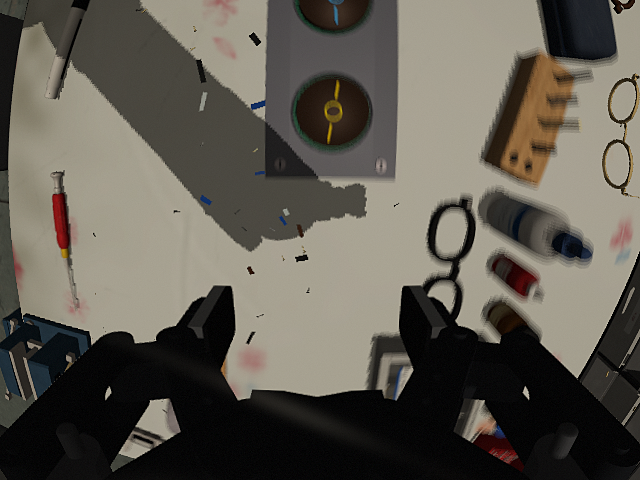

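View pics/s24.png

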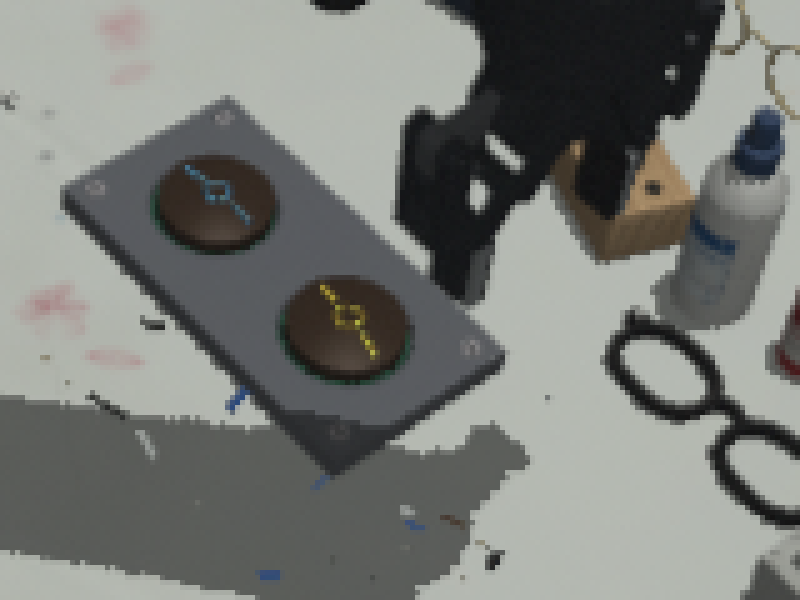

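Both blanks look flush and level in their wells. On to the clock: moving and turning the jaws along y.

Emit:
servo_tool(increments=[{"dx": -1.2,"dy": -2.2,"dz": 0.5,"ax": 0,"ay": 0,"az": -0.12,"claw": -0.8},{"dx": -2.4,"dy": -4.4,"dz": 1,"ax": 0,"ay": 0,"az": -0.24,"claw": -0.8},{"dx": -3.6,"dy": -6.6,"dz": 2,"ax": 0,"ay": 0,"az": -0.36,"claw": -0.8},{"dx": -4.8,"dy": -8.8,"dz": 3,"ax": 0,"ay": 0,"az": -0.48,"claw": -0.8},{"dx": -6,"dy": -11,"dz": 3,"ax": 0,"ay": 0,"az": -0.6,"claw": -0.8},{"dx": -7.2,"dy": -13.2,"dz": 3,"ax": 0,"ay": 0,"az": -0.72,"claw": -0.8},{"dx": -8.4,"dy": -15.4,"dz": 3,"ax": 0,"ay": 0,"az": -0.84,"claw": -0.8},{"dx": -9,"dy": -17,"dz": 3,"ax": 0,"ay": 0,"az": -0.96,"claw": -0.8}])

```text
clock: 14.47
eef_pos: [497.1, -268.7, 155.4]
tool_rot: [-1.571, -0.001, -2.383]
force: [-0.6, 0.1, 0.3]
width: 77.0
```

Emit:
servo_tool(increments=[{"dx": 0,"dy": 0,"dz": 0,"ax": 0,"ay": 0,"az": -0.12,"claw": -0.8},{"dx": 0,"dy": 0,"dz": 0,"ax": 0,"ay": 0,"az": -0.24,"claw": -0.8},{"dx": 0,"dy": 0,"dz": 0,"ax": 0,"ay": 0,"az": -0.36,"claw": -0.8},{"dx": 0,"dy": 0,"dz": 0,"ax": 0,"ay": 0,"az": -0.48,"claw": -0.8},{"dx": 0,"dy": 0,"dz": 0,"ax": 0,"ay": 0,"az": -0.6,"claw": -0.8},{"dx": 0,"dy": 0,"dz": 0,"ax": 0,"ay": 0,"az": -0.7,"claw": -0.8},{"dx": 0,"dy": 0,"dz": 0,"ax": 0,"ay": 0,"az": -0.7,"claw": -0.8},{"dx": 0,"dy": 0,"dz": 0,"ax": 0,"ay": 0,"az": -0.7,"claw": -0.8}])

```text
clock: 15.13
eef_pos: [498.7, -266.7, 154.8]
tool_rot: [-1.571, -0.001, -3.072]
force: [-1.1, -0.2, 0.9]
width: 76.6
```

```bash
python3 - <<'E'
from h import *
g=get_image("wrist");save(g,"w25.png")
s=read_state();e=s["eef_pos"];print(s["clock"],e,s["tool_rot"],s["qpos"].round(2))
print(proj(g,e,True), proj(g,e+[0,0,44],True))
g=get_image("scene");save(g,"s25.png",(360,340,460,440),6)
ink(g,23.7,False,(300,240,410,300));ink(g,23.7,False,(300,240,410,300),90,112)
save(get_image("top"),"t25.png",(400,200,500,300),6)
E
```

```text
15.1833 [ 498.78900313 -266.76624727  155.00754733] [-1.57119928e+00 -5.17161026e-04 -3.07228501e+00] [-0.2   0.86  1.17  1.82 -0.9   1.11 -0.2 ]
[319.02677759 269.0938777 ] [319.63153976 307.06690465]
ink 43 [369.4 283.5] [588.4 -11.4  23.7]
ink 7 [347.3 299.3] [520.6 -25.9  23.7]
```

View pics/w25.png

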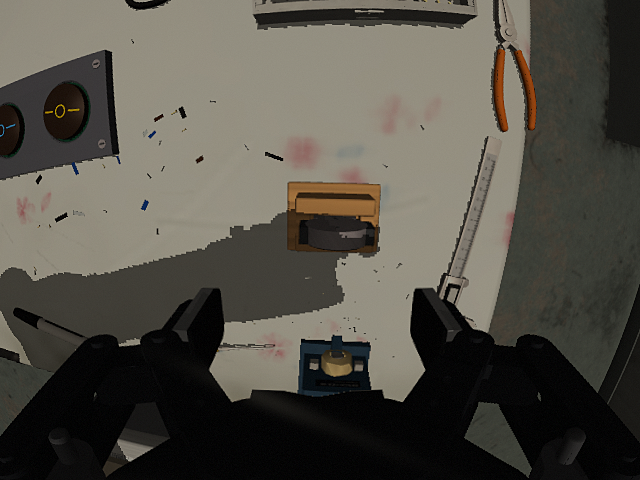

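View pics/s25.png

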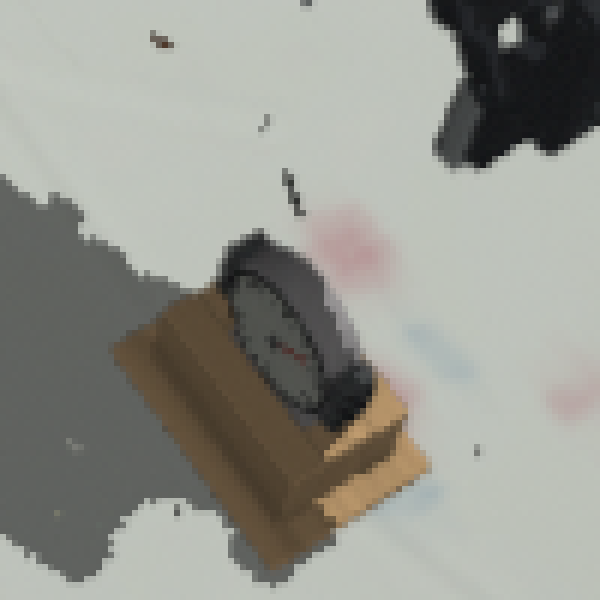

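```bash
python3 - <<'E'
from h import *
g=get_image("wrist");save(g,"w26.png",(275,170,395,260),6.5)
for u,v,z in [(288,182,8),(380,184,8),(288,252,8),(380,256,8),(303,231,69),(373,231,69)]:
    print(u,v,plane(g,u,v,z,True).round(1))
E
```

```text
288 182 [ 523.9 -238.7    8. ]
380 184 [ 528.  -320.3    8. ]
288 252 [ 459.2 -241.9    8. ]
380 256 [ 461.  -327.7    8. ]
303 231 [ 496.  -255.9   69. ]
373 231 [ 499.6 -307.7   69. ]
```

View pics/w26.png

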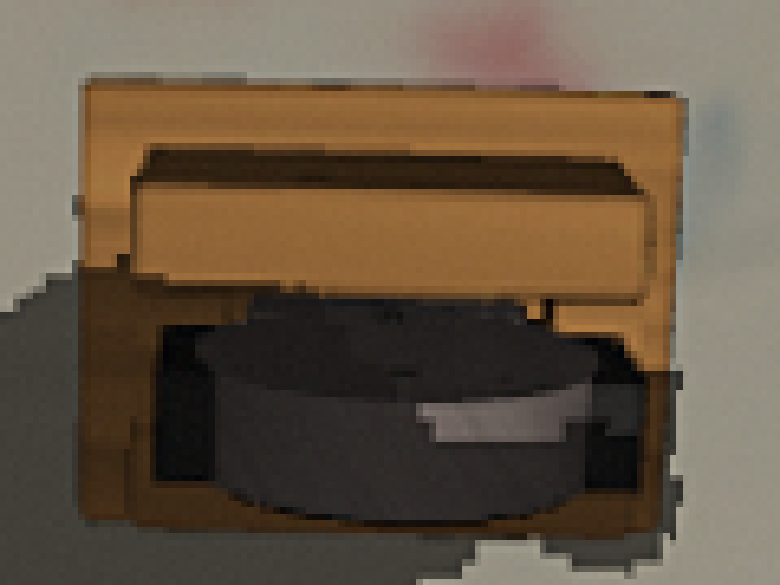

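```bash
python3 - <<'E'
from h import *
g=get_image("wrist")
a=plane(g,298.8,235.8,69,True);b=plane(g,373.9,236.5,69,True);print(a,b,(a+b)/2,a-b,np.degrees(np.arctan2(*(a-b)[[1,0]])))
# stand edges
P=[plane(g,275+u/6.5,170+v/6.5,z,True) for u,v,z in [(85,85,8),(680,97,8),(80,520,8),(135,185,36),(648,195,36),(132,283,36),(640,300,36)]]
print(np.round(P,1))
print(np.degrees(np.arctan2(*(P[0]-P[1])[[1,0]])),np.degrees(np.arctan2(*(P[3]-P[4])[[1,0]])),np.degrees(np.arctan2(*(P[5]-P[6])[[1,0]])))
E
```

```text
[ 492.09642946 -253.06690333   69.        ] [ 495.36660361 -308.97442344   69.        ] [ 493.73151654 -281.02066338   69.        ] [-3.27017415e+00  5.59075201e+01  5.68434189e-14] 93.34756271696891
[[ 522.9 -238.9    8. ]
 [ 527.2 -320.2    8. ]
 [ 461.1 -241.3    8. ]
 [ 514.3 -247.8   36. ]
 [ 517.7 -312.3   36. ]
 [ 501.8 -248.1   36. ]
 [ 504.1 -312.7   36. ]]
92.98089158052358 92.95813634281009 92.04888552959154
```

Emit:
servo_tool(increments=[{"dx": -0.3,"dy": -0.9,"dz": -1.5,"ax": 0,"ay": 0,"az": -0.015,"claw": -0.8},{"dx": -0.5,"dy": -1.4,"dz": -4,"ax": 0,"ay": 0,"az": -0.015,"claw": -0.8},{"dx": -0.5,"dy": -1.4,"dz": -6,"ax": 0,"ay": 0,"az": -0.015,"claw": -0.8},{"dx": -0.5,"dy": -1.4,"dz": -7,"ax": 0,"ay": 0,"az": -0.015,"claw": -0.8},{"dx": -0.5,"dy": -1.4,"dz": -7,"ax": 0,"ay": 0,"az": -0.015,"claw": -0.8}])

```text
clock: 15.8
eef_pos: [492.8, -280.0, 83.5]
tool_rot: [-1.573, -0.003, -3.091]
force: [0.8, 0.0, 0.3]
width: 76.7
```

```bash
python3 - <<'E'
from h import *
g=get_image("wrist");save(g,"w27.png",(160,180,480,420),2.5)
s=read_state();e=s["eef_pos"];print(s["clock"],e,s["tool_rot"],s["qpos"].round(2))
for off in (44,48): print([proj(g,e+[0,sy*s["width"]/2,off],True).round(0) for sy in (-1,1)])
g=get_image("scene");save(g,"s27.png",(340,320,460,420),6)
E
```

```text
15.85 [ 493.47761285 -280.82927471   84.96405681] [-1.57181728e+00 -1.02660029e-03 -3.09053151e+00] [-0.13  0.94  1.08  1.87 -1.    1.   -0.11]
[array([414., 310.]), array([227., 301.])]
[array([417., 315.]), array([224., 306.])]
```

View pics/w27.png

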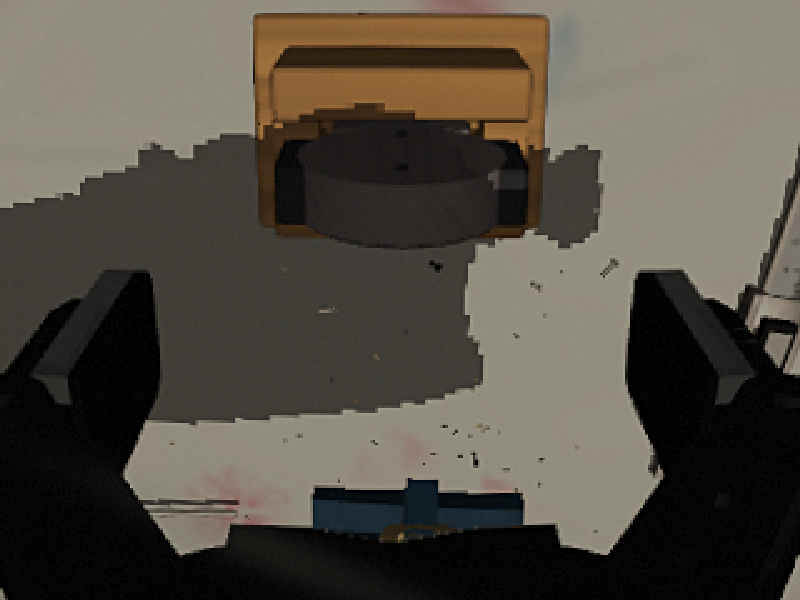

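View pics/s27.png

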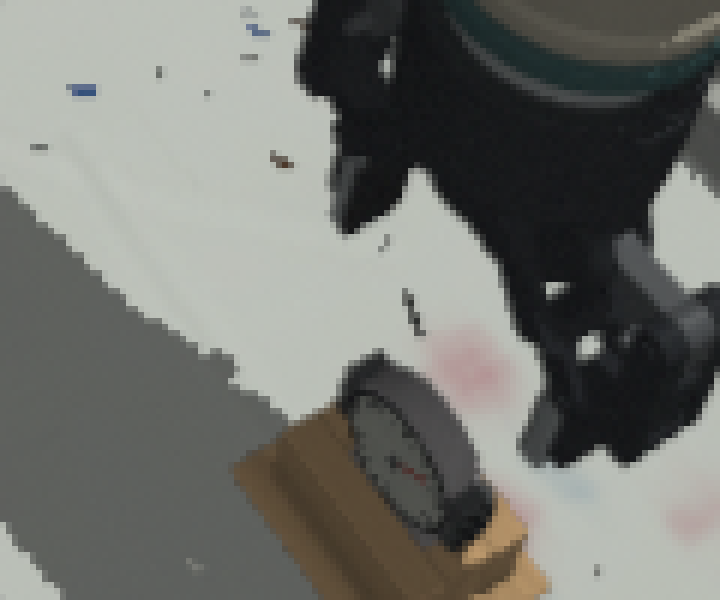

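Emit:
servo_tool(increments=[{"dx": 0,"dy": -0.15,"dz": -3,"ax": 0,"ay": 0,"az": 0,"claw": -0.8},{"dx": 0,"dy": -0.15,"dz": -4.5,"ax": 0,"ay": 0,"az": 0,"claw": -0.8},{"dx": 0,"dy": -0.15,"dz": -4.5,"ax": 0,"ay": 0,"az": 0,"claw": -0.8}])

```text
clock: 16.15
eef_pos: [493.5, -281.6, 39.3]
tool_rot: [-1.573, -0.001, -3.09]
force: [-0.4, 0.1, 0.1]
width: 76.7
```

```bash
python3 - <<'E'
from h import *
g=get_image("wrist");save(g,"w28.png",(160,180,480,420),2.5)
s=read_state();e=s["eef_pos"];print(s["clock"],e,s["tool_rot"],s["qpos"].round(2))
for off in (44,48): print([proj(g,e+[dx,sy*s["width"]/2,off],True).round(0) for sy in (-1,1) for dx in (-11,11)])
print([proj(g,[493.7,-281+sy*28,69],True).round(1) for sy in (-1,1)])
g=get_image("scene");save(g,"s28.png",(340,320,460,420),6)
E
```

```text
16.2 [ 493.88617455 -282.45818849   40.72988263] [-1.57148987e+00  4.15011612e-05 -3.09043289e+00] [-0.08  0.98  0.98  1.89 -1.06  0.91 -0.08]
[array([411., 333.]), array([419., 286.]), array([228., 325.]), array([226., 277.])]
[array([413., 338.]), array([421., 290.]), array([226., 330.]), array([224., 280.])]
[array([380.7, 294.4]), array([254.4, 288.4])]
```

View pics/w28.png

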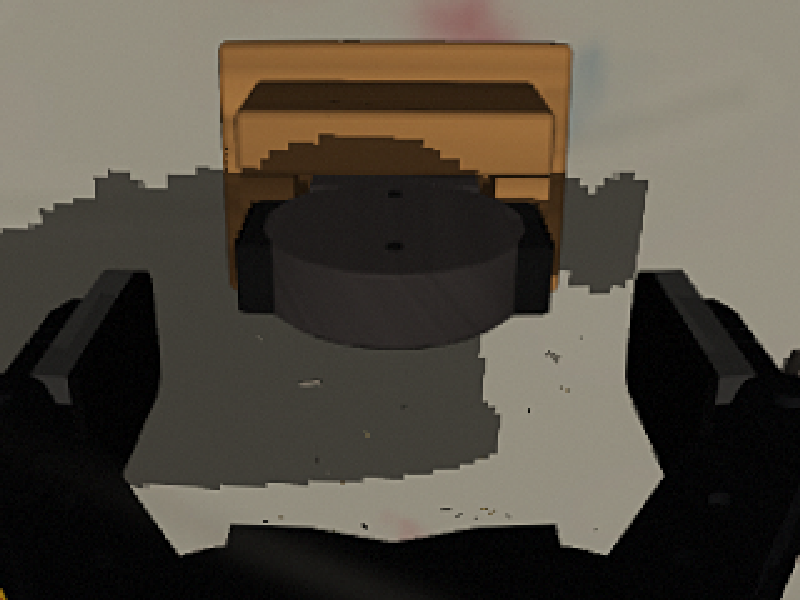

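View pics/s28.png

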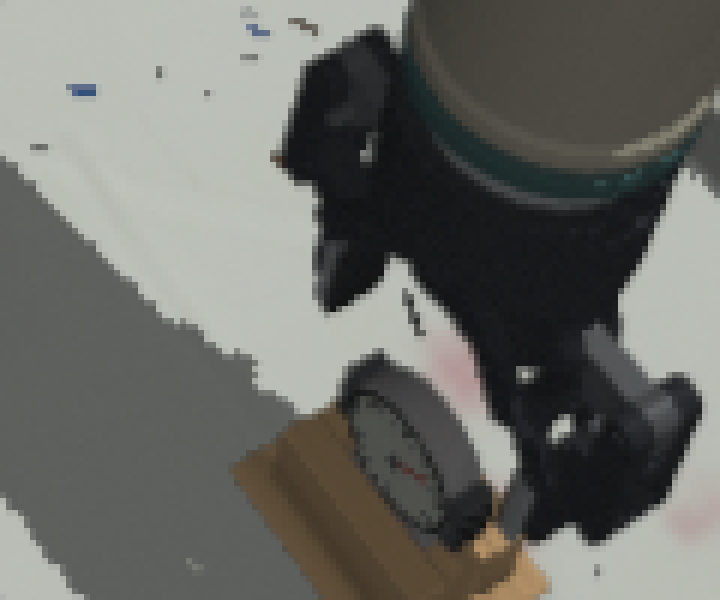

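Centred. Descending alongside the pads and closing.

Emit:
servo_tool(increments=[{"dx": 0,"dy": 0,"dz": -2,"ax": 0,"ay": 0,"az": 0,"claw": -0.8},{"dx": 0,"dy": 0,"dz": -3.9,"ax": 0,"ay": 0,"az": 0,"claw": -0.8},{"dx": 0,"dy": 0,"dz": -3.9,"ax": 0,"ay": 0,"az": 0,"claw": -0.5},{"dx": 0,"dy": 0,"dz": -3.9,"ax": 0,"ay": 0,"az": 0,"claw": -0.45}])

```text
clock: 16.58
eef_pos: [494.3, -283.2, 2.7]
tool_rot: [-1.57, 0.001, -3.091]
force: [-0.4, 0.2, -0.3]
width: 62.2
```

```bash
python3 - <<'E'
from h import *
g=get_image("wrist");save(g,"w29.png",(160,180,480,420),2.5)
s=read_state();e=s["eef_pos"];print(s["clock"],e,s["tool_rot"],s["force"],s["width"])
g=get_image("scene");save(g,"s29.png",(360,340,440,420),8)
E
```

```text
16.6333 [ 494.47360126 -283.75832856    3.12727246] [-1.56917937e+00  1.64539275e-03 -3.09100176e+00] [-0.53752763  0.08774087  0.65190722] 61.920201788526725
```

View pics/w29.png

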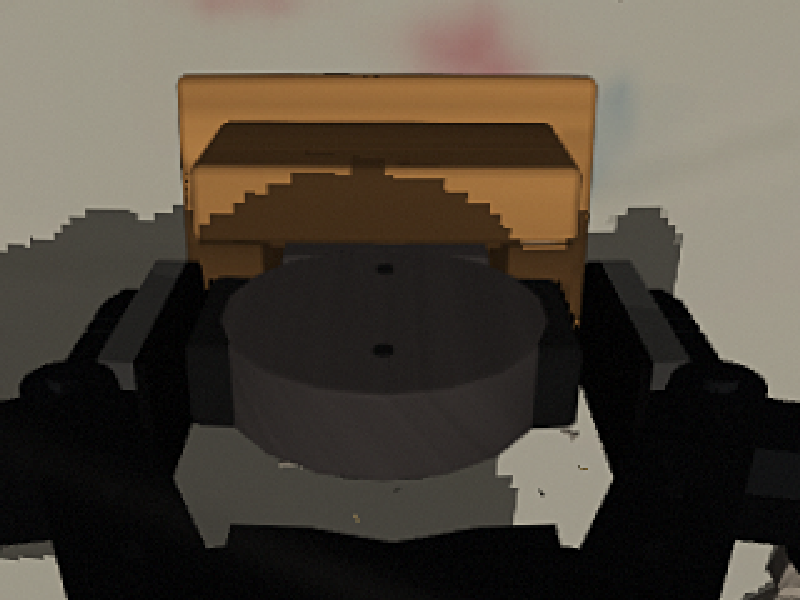

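View pics/s29.png

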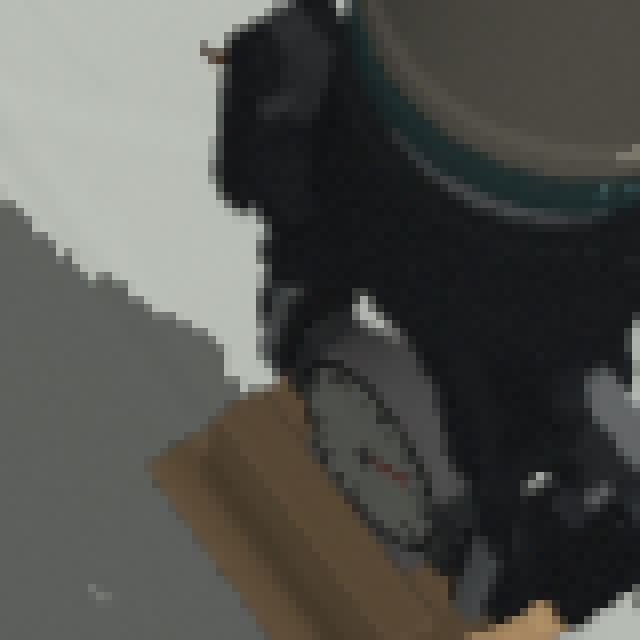

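```bash
python3 - <<'E'
from h import *
g=get_image("wrist");s=read_state();e=s["eef_pos"]
c=lambda u,v,z: plane(g,160+u/2.5,180+v/2.5,z,True).round(1)
print(e, c(383,392,81),c(383,478,81), c(208,345,69),c(208,425,69),c(560,345,69),c(560,425,69))
E
```

```text
[ 494.56554436 -283.80023989    3.10465248] [ 500.3 -281.3   81. ] [ 486.8 -281.9   81. ] [ 499.1 -256.9   69. ] [ 485.7 -256.4   69. ] [ 501.6 -305.7   69. ] [ 488.4 -307.4   69. ]
```

Emit:
servo_tool(increments=[{"dx": -0.1,"dy": 0.2,"dz": 0,"ax": 0,"ay": 0,"az": 0,"claw": -0.45},{"dx": -0.1,"dy": 0.2,"dz": 0,"ax": 0,"ay": 0,"az": 0,"claw": -0.2},{"dx": -0.1,"dy": 0.2,"dz": 0,"ax": 0,"ay": 0,"az": 0,"claw": 0},{"dx": -0.1,"dy": 0.2,"dz": 0,"ax": 0,"ay": 0,"az": 0,"claw": 0},{"dx": -0.1,"dy": 0.2,"dz": 0,"ax": 0,"ay": 0,"az": 0,"claw": 0}])

```text
clock: 17.15
eef_pos: [493.1, -280.9, 2.7]
tool_rot: [-1.57, 0.001, -3.091]
force: [-0.9, 1.0, 6.7]
width: 54.9
```

```bash
python3 - <<'E'
from h import *
g=get_image("wrist");save(g,"w30.png",(160,180,480,420),2.5)
s=read_state();e=s["eef_pos"];print(s["clock"],e,s["tool_rot"],s["force"],s["width"],s["qpos"].round(2))
E
```

```text
17.2 [ 493.10404058 -280.85383714    2.67397403] [-1.57050025e+00  1.17817512e-03 -3.09072137e+00] [-0.22134551  1.70777411  5.73869615] 55.00417515345695 [-0.03  0.99  0.86  1.91 -1.08  0.8  -0.07]
```

View pics/w30.png

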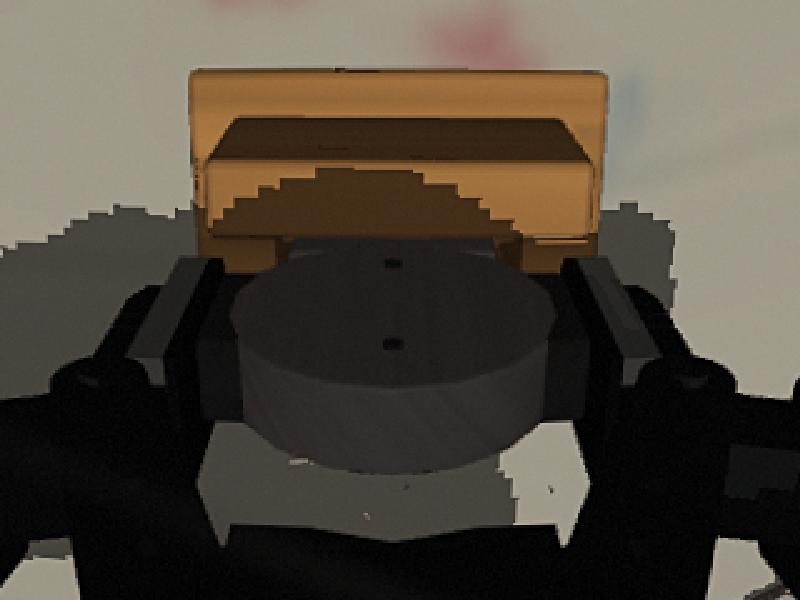

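Gripped at 55 mm. Lifting straight up.

Emit:
servo_tool(increments=[{"dx": 0,"dy": 0,"dz": 1,"ax": 0,"ay": 0,"az": 0,"claw": 0},{"dx": 0,"dy": 0,"dz": 2.5,"ax": 0,"ay": 0,"az": 0,"claw": 0},{"dx": 0,"dy": 0,"dz": 4,"ax": 0,"ay": 0,"az": 0,"claw": 0},{"dx": 0,"dy": 0,"dz": 6,"ax": 0,"ay": 0,"az": 0,"claw": 0},{"dx": 0,"dy": 0,"dz": 8,"ax": 0,"ay": 0,"az": 0,"claw": 0},{"dx": 0,"dy": 0,"dz": 8,"ax": 0,"ay": 0,"az": 0,"claw": 0}])

```text
clock: 17.7
eef_pos: [494.3, -282.6, 85.4]
tool_rot: [-1.567, 0.005, -3.091]
force: [-0.1, -1.2, -0.3]
width: 54.8
```

```bash
python3 - <<'E'
from h import *
g=get_image("wrist");save(g,"w31.png",(160,180,480,420),2.5)
s=read_state();e=s["eef_pos"];print(s["clock"],e,s["tool_rot"],s["force"],s["width"],s["qpos"].round(2))
g=get_image("scene");save(g,"s31.png",(340,300,440,400),6)
ink(g,23.7,False,(300,240,410,300));ink(g,23.7,False,(300,240,410,300),90,112)
E
```

```text
17.75 [ 493.82109066 -281.63001782   83.61600348] [-1.56842964  0.00310055 -3.09065164] [-0.37107047  0.25225039 -2.24465646] 55.13571448389732 [-0.09  0.88  0.97  1.87 -0.93  0.92 -0.17]
ink 43 [369.5 283.5] [588.7 -11.4  23.7]
ink 7 [347.3 299.3] [520.6 -25.9  23.7]
```

View pics/w31.png

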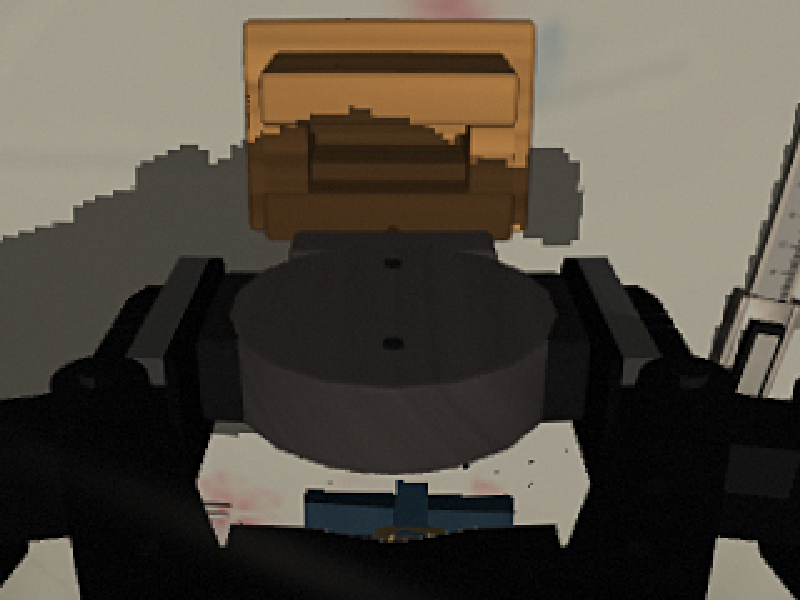

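View pics/s31.png

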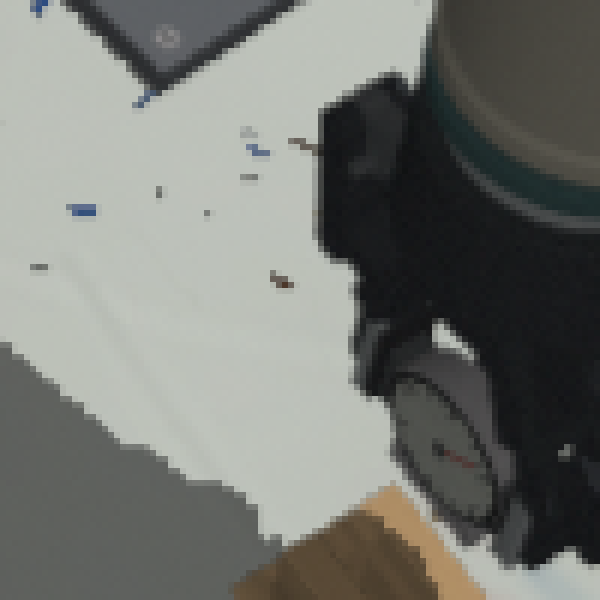

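Clock is clear of the stand and upright. Moving over the yellow blank.

Emit:
servo_tool(increments=[{"dx": 1.2,"dy": 3.5,"dz": 0,"ax": 0,"ay": 0,"az": -0.02,"claw": 0},{"dx": 2.5,"dy": 7.2,"dz": 0,"ax": 0,"ay": 0,"az": -0.05,"claw": 0},{"dx": 3.8,"dy": 11,"dz": 0,"ax": 0,"ay": 0,"az": -0.05,"claw": 0},{"dx": 5.1,"dy": 14.8,"dz": 0,"ax": 0,"ay": 0,"az": -0.05,"claw": 0},{"dx": 6.4,"dy": 18.5,"dz": 0,"ax": 0,"ay": 0,"az": -0.05,"claw": 0},{"dx": 7.7,"dy": 22.2,"dz": 0,"ax": 0,"ay": 0,"az": -0.05,"claw": 0},{"dx": 8.8,"dy": 25.4,"dz": 0,"ax": 0,"ay": 0,"az": -0.05,"claw": 0},{"dx": 9.5,"dy": 27.4,"dz": 0,"ax": 0,"ay": 0,"az": -0.05,"claw": 0}])

```text
clock: 18.47
eef_pos: [587.8, -0.9, 79.5]
tool_rot: [-1.574, -0.003, -3.135]
force: [-0.4, 0.0, -1.2]
width: 55.0
```

Emit:
servo_tool(increments=[{"dx": 0,"dy": 0,"dz": 0,"ax": 0,"ay": 0,"az": 0,"claw": 0},{"dx": 0,"dy": 0,"dz": 0,"ax": 0,"ay": 0,"az": 0,"claw": 0},{"dx": 0,"dy": 0,"dz": 0,"ax": 0,"ay": 0,"az": 0,"claw": 0}])

```text
clock: 18.72
eef_pos: [586.8, -7.5, 80.7]
tool_rot: [-1.57, -0.002, -3.142]
force: [0.1, -0.8, -0.4]
width: 55.0
```

```bash
python3 - <<'E'
from h import *
g=get_image("wrist");save(g,"w32.png")
s=read_state();e=s["eef_pos"];print(s["clock"],e,s["tool_rot"],s["force"],s["width"],s["qpos"].round(2))
ink(g,23.7,True,(100,100,600,400))
g=get_image("scene");save(g,"s32.png",(310,200,430,300),6)
ink(g,23.7,False,(300,240,410,300));ink(g,23.7,False,(300,240,410,300),90,112)
E
```

```text
18.7667 [586.85462849  -8.14124304  81.01138056] [-1.56983005e+00 -1.16627755e-03  3.14024867e+00] [-0.77007195 -0.1449645  -1.03461514] 55.18729173268725 [-0.6   0.94  1.03  1.82 -0.97  0.99 -0.72]
ink 147 [318.8 234.8] [589.5  -7.9  23.7]
ink 66 [293.9 234.1] [589.9   8.5  23.7]
ink 63 [344.3 234.5] [589.7 -24.7  23.7]
ink 7 [473.9 234.7] [ 589.6 -116.6   23.7]
ink 21 [371.7 285.9] [589.3 -19.6  23.7]
ink 7 [347.3 299.3] [520.6 -25.9  23.7]
```

View pics/w32.png

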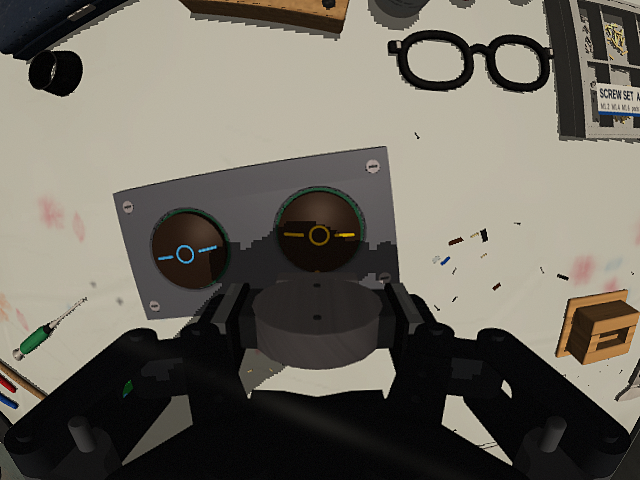

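View pics/s32.png

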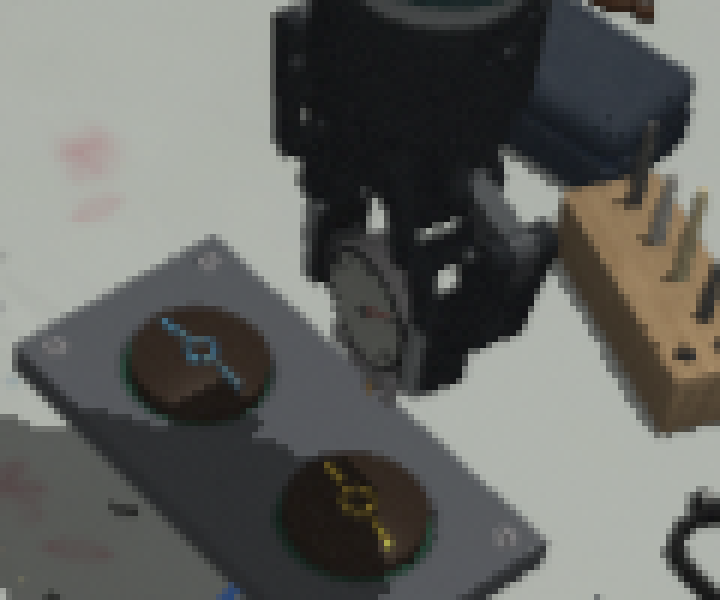

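Emit:
servo_tool(increments=[{"dx": 0.2,"dy": 0,"dz": -2,"ax": 0,"ay": 0,"az": 0,"claw": 0},{"dx": 0.2,"dy": 0,"dz": -4,"ax": 0,"ay": 0,"az": 0,"claw": 0},{"dx": 0.2,"dy": 0,"dz": -5.3,"ax": 0,"ay": 0,"az": 0,"claw": 0},{"dx": 0.2,"dy": 0,"dz": -5.3,"ax": 0,"ay": 0,"az": 0,"claw": 0},{"dx": 0.2,"dy": 0,"dz": -5.3,"ax": 0,"ay": 0,"az": 0,"claw": 0}])

```text
clock: 19.23
eef_pos: [589.2, -8.1, 28.3]
tool_rot: [-1.571, -0.001, 3.14]
force: [-0.4, -0.1, -1.8]
width: 54.9
```

```bash
python3 - <<'E'
from h import *
g=get_image("wrist");save(g,"w33.png",(160,180,480,420),2.5)
s=read_state();e=s["eef_pos"];print(s["clock"],e,s["tool_rot"],s["force"],s["width"],s["qpos"].round(2))
ink(g,23.7,True,(100,100,600,400))
g=get_image("scene");save(g,"s33.png",(330,240,410,310),9)
print(proj(g,[589.6,-8,23.7]),proj(g,e+[0.5,-.6,9.3]),proj(g,e+[0.5,-.6,4.3]))
E
```

```text
19.2833 [589.92357817  -8.08999158  29.05000103] [-1.57019700e+00  5.94528835e-04  3.14040260e+00] [ 0.70404247  0.73315233 -0.52753954] 54.76651828830347 [-0.56  0.99  0.94  1.84 -1.04  0.9  -0.68]
ink 159 [318.7 261.5] [591.6  -8.1  23.7]
ink 12 [504.2 259.8] [ 591.1 -114.4   23.7]
ink 100 [286.8 264.3] [590.    8.7  23.7]
ink 100 [349.9 264.7] [589.8 -24.5  23.7]
[369.03321332 282.2787593 ] [370.15194786 278.28075193] [369.9284768  279.68057989]
```

View pics/w33.png

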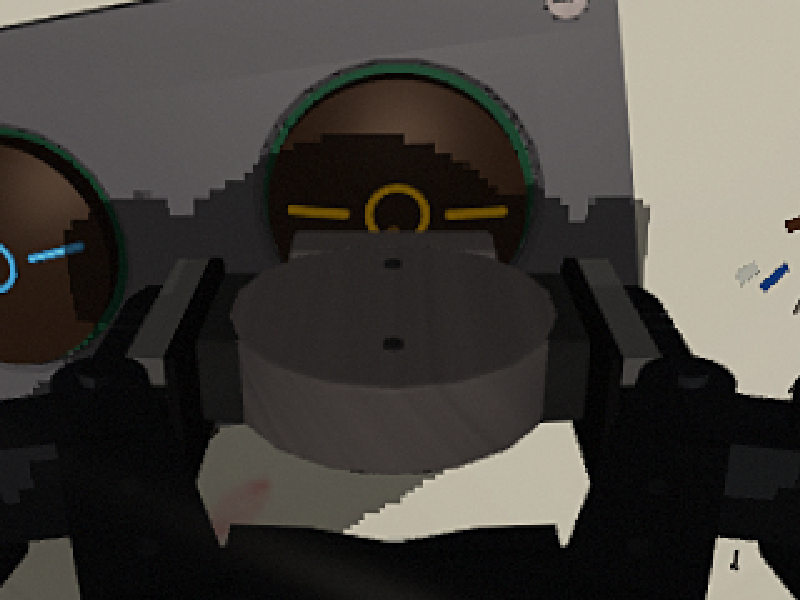

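View pics/s33.png

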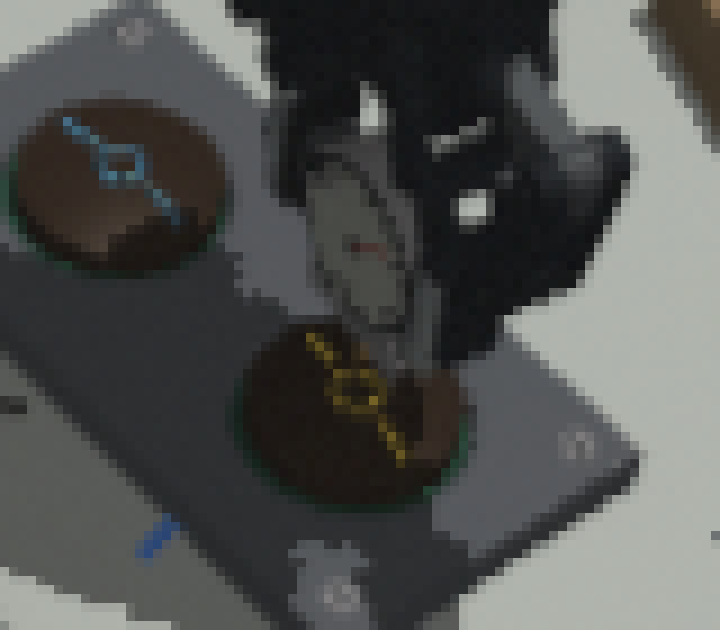

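```bash
python3 - <<'E'
from h import *
g=get_image("scene");s=read_state();e=s["eef_pos"];print(e)
o=e+[0.5,-.6,9.3]
cr=lambda p:((proj(g,p)-[355,250])*16).round(0)
for n,p in dict(dial=[-7,0,44],dialtop=[-7,0,69],dialbot=[-7,0,19],leg1=[0,12,0],leg2=[0,-12,0],pin=[0,0,-5],ring=None).items():
    print(n,cr(o+p) if p else cr([589.8,-8,23.7]))
save(g,"s34.png",(355,250,400,290),16)
E
```

```text
[590.49456054  -7.65309283  29.55648937]
dial [234. 261.]
dialtop [253. 139.]
dialbot [216. 378.]
leg1 [198. 389.]
leg2 [291. 505.]
pin [241. 469.]
ring [226. 516.]
```

View pics/s34.png

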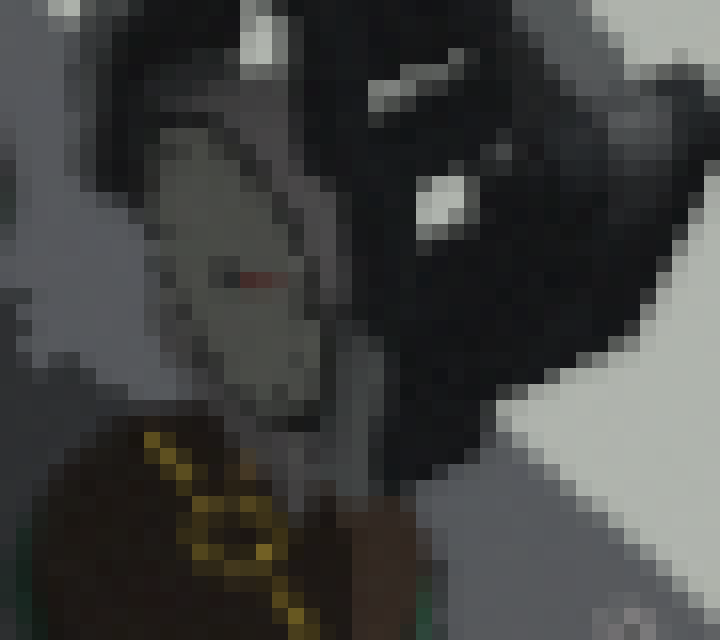

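Alignment agrees in both views. Lowering in small steps while watching the force.

Emit:
servo_tool(increments=[{"dx": -0.05,"dy": 0,"dz": -0.6,"ax": 0,"ay": 0,"az": 0,"claw": 0},{"dx": -0.05,"dy": 0,"dz": -1.2,"ax": 0,"ay": 0,"az": 0,"claw": 0},{"dx": -0.05,"dy": 0,"dz": -1.2,"ax": 0,"ay": 0,"az": 0,"claw": 0},{"dx": -0.05,"dy": 0,"dz": -1.2,"ax": 0,"ay": 0,"az": 0,"claw": 0}])

```text
clock: 19.72
eef_pos: [588.9, -6.4, 16.2]
tool_rot: [-1.571, -0.001, -3.141]
force: [-1.7, 0.3, -0.4]
width: 55.2
```

```bash
python3 - <<'E'
from h import *
s=read_state();print(s["clock"],s["eef_pos"],s["tool_rot"],s["force"],s["torque"],s["width"])
g=get_image("scene");save(g,"s35.png",(355,250,400,290),16)
g=get_image("wrist");save(g,"w35.png",(160,180,480,420),2.5);ink(g,23.7,True,(100,100,600,400))
s=read_state();print(s["clock"],s["eef_pos"],s["force"])
E
```

```text
19.7167 [588.89885117  -6.43509889  16.16660751] [-1.57139748e+00 -8.15703381e-04 -3.14073501e+00] [-1.68387558  0.2792089  -0.36586751] [ 0.11905199  0.20102734 -0.05941377] 55.18009713369465
ink 118 [322.  265.4] [593.5  -8.   23.7]
ink 9 [514.7 266.4] [ 591.5 -113.3   23.7]
ink 47 [285.2 271.1] [590.5  10.2  23.7]
ink 53 [359.8 271.9] [590.1 -26.8  23.7]
19.8167 [589.07918339  -6.52261824  16.45969168] [ 0.13115477  0.37875008 -0.12003163]
```

View pics/s35.png

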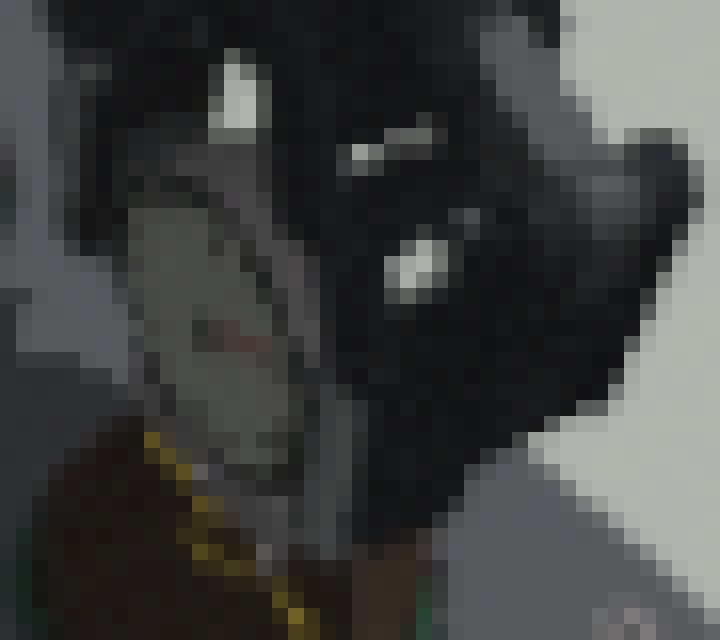

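View pics/w35.png

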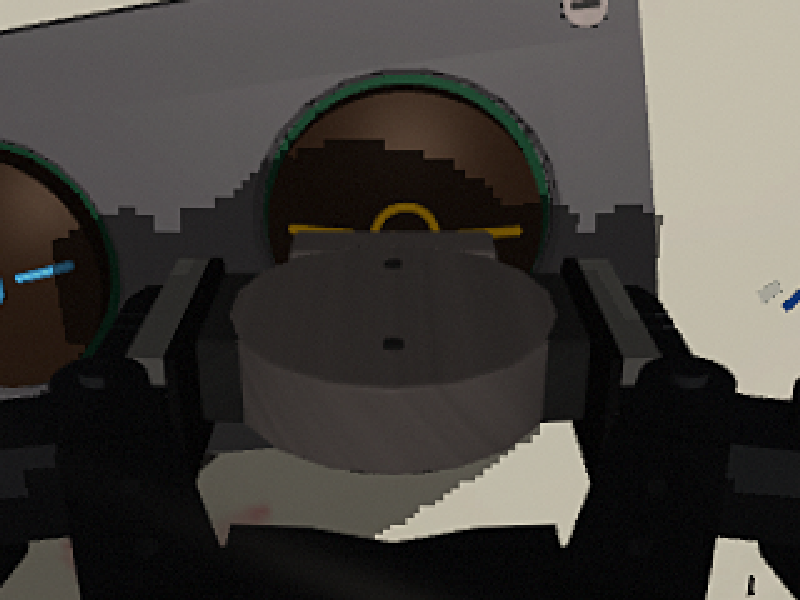

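Emit:
servo_tool(increments=[{"dx": 0.05,"dy": -0.2,"dz": 0,"ax": 0,"ay": 0,"az": 0,"claw": 0},{"dx": 0.05,"dy": -0.2,"dz": -0.15,"ax": 0,"ay": 0,"az": 0,"claw": 0},{"dx": 0.05,"dy": -0.2,"dz": -0.15,"ax": 0,"ay": 0,"az": 0,"claw": 0}])

```text
clock: 20.07
eef_pos: [590.0, -9.2, 14.9]
tool_rot: [-1.57, 0.0, -3.141]
force: [-1.0, 0.2, -0.8]
width: 55.1
```

```bash
cat > chk.py <<'E'
from h import *
import sys
n=sys.argv[1]
g=get_image("wrist");save(g,f"w{n}.png",(160,180,480,420),2.5);ink(g,23.7,True,(250,200,400,400))
F=[]
for i in range(4):
    s=read_state();F.append(np.r_[s["force"],s["eef_pos"]]);get_image("top")
print(s["clock"],s["tool_rot"],s["width"]);print(np.round(F,2));print(np.mean(F,0).round(2))
E
python3 chk.py 36
```

```text
ink 92 [316.5 267.3] [594.1  -8.   23.7]
ink 27 [273.3 274. ] [590.4  13.3  23.7]
ink 28 [359.8 274.4] [590.3 -29.4  23.7]
20.2667 [-1.57035158e+00  3.01699375e-04 -3.14097754e+00] 55.02786788136981
[[ 1.4000e-01 -4.3000e-01  5.8000e-01  5.8989e+02 -9.1000e+00  1.4970e+01]
 [ 1.0000e-01  1.9000e-01 -1.1000e-01  5.8992e+02 -9.1000e+00  1.4980e+01]
 [-2.0000e-02 -1.1000e-01 -3.7000e-01  5.8993e+02 -9.1000e+00  1.5030e+01]
 [ 1.3000e-01 -1.0000e-01  7.2000e-01  5.8989e+02 -9.0100e+00  1.5030e+01]]
[ 9.0000e-02 -1.1000e-01  2.0000e-01  5.8991e+02 -9.0700e+00  1.5000e+01]
```

View pics/w36.png

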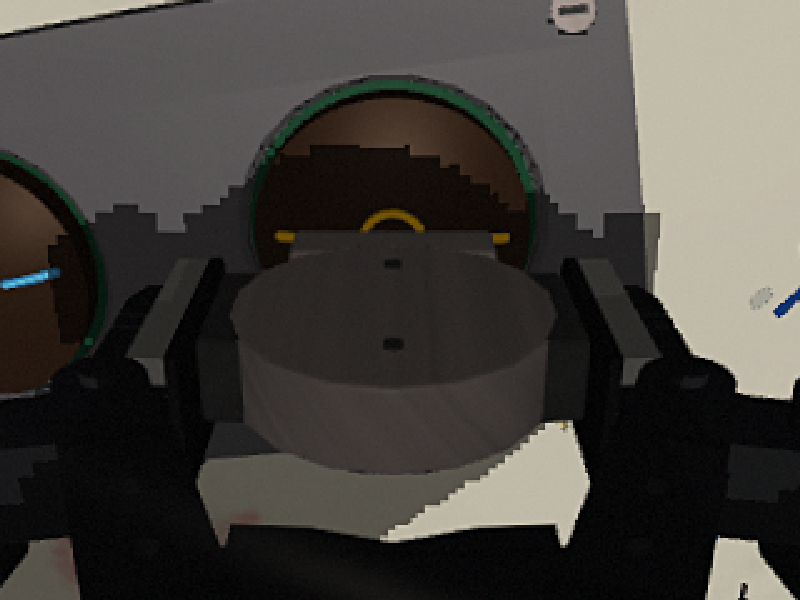

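Emit:
servo_tool(increments=[{"dx": 0,"dy": 0,"dz": -0.1,"ax": 0,"ay": 0,"az": 0,"claw": 0},{"dx": 0,"dy": 0,"dz": -0.15,"ax": 0,"ay": 0,"az": 0,"claw": 0},{"dx": 0,"dy": 0,"dz": -0.15,"ax": 0,"ay": 0,"az": 0,"claw": 0}])

```text
clock: 20.57
eef_pos: [589.8, -8.8, 13.4]
tool_rot: [-1.571, 0.0, -3.141]
force: [-0.1, -0.5, 0.9]
width: 54.5
```

```bash
python3 chk.py 37
```

```text
ink 86 [317.3 267.5] [594.3  -8.   23.7]
ink 27 [273.3 274.6] [590.5  13.5  23.7]
ink 31 [360.4 275.5] [590.1 -29.2  23.7]
20.7667 [-1.57067907e+00  2.03770037e-05 -3.14080919e+00] 55.02624245583581
[[-6.8000e-01 -8.6000e-01  8.9000e-01  5.8978e+02 -8.8300e+00  1.3430e+01]
 [-5.8000e-01  1.2000e-01 -6.0000e-02  5.8980e+02 -8.8300e+00  1.3470e+01]
 [-5.4000e-01 -1.2600e+00  2.8000e-01  5.8978e+02 -8.8200e+00  1.3450e+01]
 [ 1.0000e-02 -7.9000e-01  3.2000e-01  5.8977e+02 -8.7800e+00  1.3440e+01]]
[-4.5000e-01 -7.0000e-01  3.6000e-01  5.8978e+02 -8.8200e+00  1.3450e+01]
```

Emit:
servo_tool(increments=[{"dx": 0,"dy": 0,"dz": -0.1,"ax": 0,"ay": 0,"az": 0,"claw": 0},{"dx": 0,"dy": 0,"dz": -0.1,"ax": 0,"ay": 0,"az": 0,"claw": 0},{"dx": 0,"dy": 0,"dz": -0.1,"ax": 0,"ay": 0,"az": 0,"claw": 0}])

```text
clock: 21.07
eef_pos: [589.9, -8.8, 12.9]
tool_rot: [-1.571, 0.0, -3.141]
force: [-1.0, -0.3, 5.5]
width: 54.6
```

```bash
python3 chk.py 38
```

```text
ink 90 [317.5 268.2] [594.2  -8.2  23.7]
ink 27 [273.2 275.3] [590.4  13.5  23.7]
ink 31 [360.5 276.1] [590.1 -29.2  23.7]
ink 5 [386.2 351.2] [546.  -45.3  23.7]
21.2667 [-1.57094701e+00  4.67730264e-04 -3.14089170e+00] 55.31098282545551
[[-1.6400e+00 -8.5000e-01  5.2500e+00  5.8988e+02 -8.8200e+00  1.2950e+01]
 [-7.7000e-01  1.4000e-01  5.1300e+00  5.8990e+02 -8.8000e+00  1.2960e+01]
 [-1.4400e+00  4.8000e-01  5.7300e+00  5.8987e+02 -8.8100e+00  1.2930e+01]
 [-2.0100e+00 -1.4000e+00  5.6100e+00  5.8991e+02 -8.8200e+00  1.2950e+01]]
[-1.4600e+00 -4.1000e-01  5.4300e+00  5.8989e+02 -8.8100e+00  1.2950e+01]
```

Emit:
servo_tool(increments=[{"dx": 0,"dy": 0,"dz": -0.03,"ax": 0,"ay": 0,"az": 0,"claw": 0},{"dx": 0,"dy": 0,"dz": -0.03,"ax": 0,"ay": 0,"az": 0,"claw": 0},{"dx": 0,"dy": 0,"dz": -0.03,"ax": 0,"ay": 0,"az": 0,"claw": 0},{"dx": 0,"dy": 0,"dz": -0.03,"ax": 0,"ay": 0,"az": 0,"claw": 0}])

```text
clock: 21.65
eef_pos: [589.9, -8.9, 12.8]
tool_rot: [-1.571, 0.001, -3.141]
force: [-1.9, 0.2, 6.6]
width: 54.9
```

```bash
python3 chk.py 39; python3 - <<'E'
from h import *
g=get_image("scene");save(g,"s39.png",(320,230,400,300),9)
s=read_state();print(s["force"],s["qd"].round(3),s["torque"])
E
```

```text
ink 93 [316.9 268.3] [594.2  -7.9  23.7]
ink 26 [273.2 275.5] [590.4  13.4  23.7]
ink 32 [360.6 276.1] [590.1 -29.2  23.7]
21.85 [-1.57109740e+00  5.39593664e-04 -3.14094258e+00] 55.02377536299709
[[-2.0800e+00  3.9000e-01  7.1200e+00  5.8991e+02 -8.8200e+00  1.2820e+01]
 [-2.6000e+00  3.0000e-01  6.8000e+00  5.8992e+02 -8.8300e+00  1.2830e+01]
 [-1.7700e+00  3.0000e-02  7.0000e+00  5.8991e+02 -8.8000e+00  1.2840e+01]
 [-2.0300e+00 -1.4000e-01  6.4900e+00  5.8991e+02 -8.8100e+00  1.2840e+01]]
[-2.1200e+00  1.4000e-01  6.8500e+00  5.8991e+02 -8.8100e+00  1.2830e+01]
[-2.7213475   0.16505291  5.89051938] [ 0.001 -0.    -0.001 -0.    -0.     0.001  0.   ] [-0.06191222  0.42854351  0.01559617]
```

View pics/s39.png

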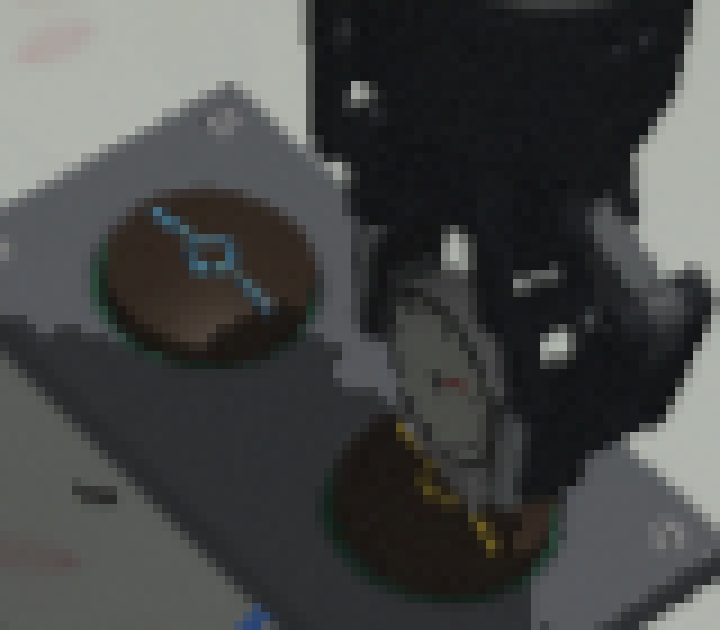

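View pics/w39.png

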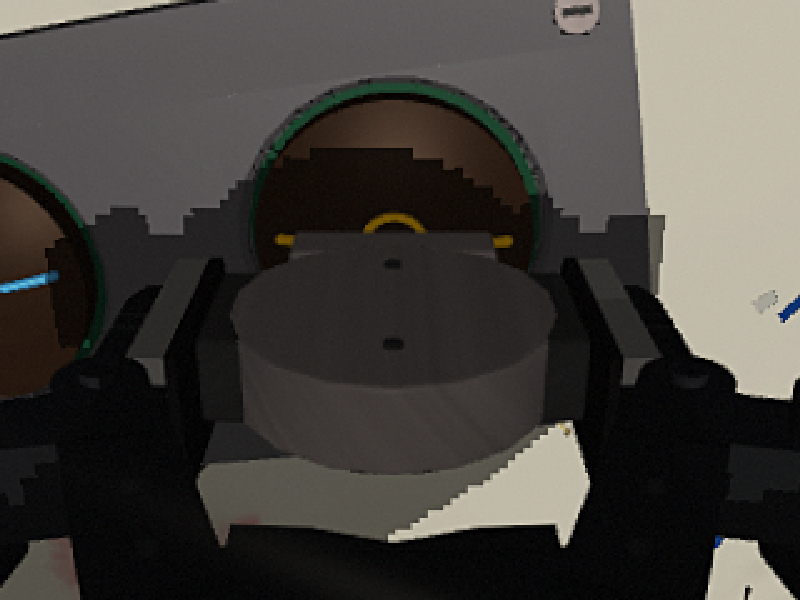

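```bash
python3 - <<'E'
from h import *
g=get_image("scene")
for x in (584,590,596): print(x,[((proj(g,[x,y,z])-[350,270])*18).round(0).tolist() for y,z in ((-8,23.7),(-20,22.9),(-30,21))])
save(g,"s40.png",(350,270,390,300),18)
E
```

```text
584 [[305.0, 237.0], [357.0, 307.0], [399.0, 372.0]]
590 [[345.0, 220.0], [397.0, 290.0], [439.0, 355.0]]
596 [[385.0, 203.0], [436.0, 272.0], [479.0, 337.0]]
```

View pics/s40.png

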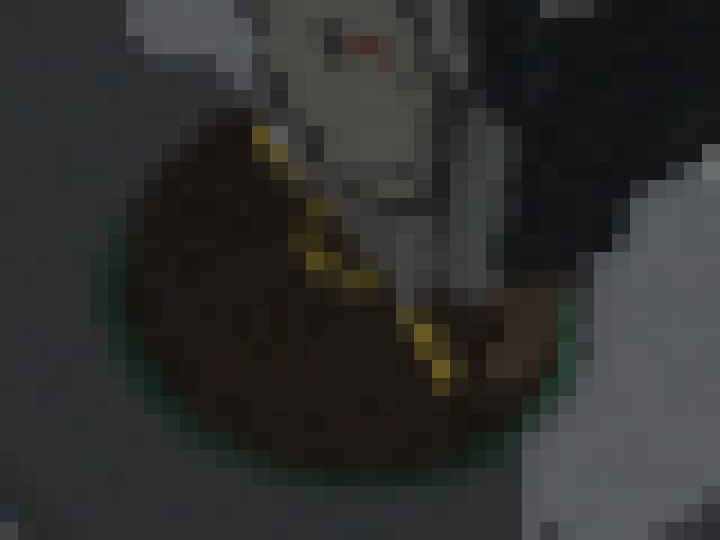

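The near leg stands at scene crop (405,300), right at the inner end of the yellow dash. The front half of the ring shows at (340,260). Everything lines up, so I'm handing in.

```bash
python3 -c "
from cell import *
s=read_state();print(s['clock'],s['force'],s['eef_pos'],s['width']);print(finish_job())"
```

```text
22.0 [-1.95438602  0.61482692  6.55544355] [589.92399654  -8.80809227  12.84282396] 54.71518808375582
the job is handed in; nothing more can be done
None
```

I set both blanks in the tray and handed in at 22 s with the lens clock still held on the yellow blank. No verdict came back, so the points below are my own last checks.

- **Blanks:** blue is in the left well and yellow in the right well. Each was within about 1 mm of its well centre when I measured it. Both looked flush and level in the scene view.
- **Clock:** I took it by its side pads and lifted it straight out of the stand. I turned it so the pins run along the dashes, with a measured mismatch of about 0.01 rad. The tool is vertical, and the jaws read a steady 55 mm.
- **Contact:** the force reading is about 6.5 N upward. Adding the clock's weight, I put the contact at about 8 N. It rose sharply at roughly the height where the outer legs should land, so I take both legs as resting. I could not read the middle pin's travel directly.
- **Position:** the wrist view shows the clock centred on the ring along y. In the scene view, the near leg stands at the inner end of its dash. I estimate the tip is within about 2 mm of the ring's centre.

**Disagreements and failed tries**
- In both camera views the fingertips sit about 44 mm behind the stated TCP. I set grip heights from the pictures and contact forces instead.
- The first grip on the blue blank was uncertain, and the second was too low and pressed the bench with about 44 N. I set the blank down and regripped it higher.
- The arm settled 1–3 mm away from the commanded position at times, which I corrected before each contact.
- I did not measure the bystanders again at the end, but nothing in the pictures looked disturbed.

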